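# Set up the food-probe receiver and stand the probes in their holder

### The job

Get the wireless food probes ready for service. Swing open the clear splash cover of the receiver and set the little levers under it: the white radio switch on, each coloured channel switch on if a probe of that colour is on the range and off if it is not (on is leaning away from you towards the cover's hinge, off is leaning towards the front), then shut the cover again. Stand every probe that is here upright, needle down, in the wells of the square grey stand, and leave the jars, timer and garlic where they are.

Things in the scene. Friction and masses are not known exactly. Their poses are not given: they have to be found in the camera images.
- receiver: fixed light grey box, 88 x 170 x 45 mm (x, y, z), on a 10 mm high steel plate; origin at the centre of its underside, x points from its front (display) to its back (cover hinge), z up. A black 40 x 132 mm switch block on top, upper face at z = 49 mm, carries five upright levers in a row along y, 26 mm apart: white, red, blue, yellow, green from +y to -y
- sw_radio (a joint): white radio lever of the receiver, 5 (x) x 9 (y) x 26 (z) mm above its pivot at (-9, 52, 49) mm in the receiver frame; value is its lean in rad: +0.45 = on (leaning to the receiver's +x, towards the cover hinge), -0.45 = off (to -x); it snaps over past the middle (about 1 N at the tip) and stays
- sw_red (a joint): red channel lever of the receiver, 5 (x) x 9 (y) x 26 (z) mm above its pivot at (-9, 26, 49) mm in the receiver frame; value is its lean in rad: +0.45 = on (leaning to the receiver's +x, towards the cover hinge), -0.45 = off (to -x); it snaps over past the middle (about 1 N at the tip) and stays
- sw_blue (a joint): blue channel lever of the receiver, 5 (x) x 9 (y) x 26 (z) mm above its pivot at (-9, 0, 49) mm in the receiver frame; value is its lean in rad: +0.45 = on (leaning to the receiver's +x, towards the cover hinge), -0.45 = off (to -x); it snaps over past the middle (about 1 N at the tip) and stays
- sw_yellow (a joint): yellow channel lever of the receiver, 5 (x) x 9 (y) x 26 (z) mm above its pivot at (-9, -26, 49) mm in the receiver frame; value is its lean in rad: +0.45 = on (leaning to the receiver's +x, towards the cover hinge), -0.45 = off (to -x); it snaps over past the middle (about 1 N at the tip) and stays
- sw_green (a joint): green channel lever of the receiver, 5 (x) x 9 (y) x 26 (z) mm above its pivot at (-9, -52, 49) mm in the receiver frame; value is its lean in rad: +0.45 = on (leaning to the receiver's +x, towards the cover hinge), -0.45 = off (to -x); it snaps over past the middle (about 1 N at the tip) and stays; no green probe exists
- cover (a joint): clear splash cover over the switches, 75 x 150 x 34 mm high, 90 g, walls down to the box top; hinge axis along the receiver's y through (39, 0, 47) mm in the receiver frame, almost free; 0 = shut, grows in rad as its front edge swings up and back, stop at 2.1. Past about 1.0 it stays open by its weight, below that it falls shut
- cover_tab (a point): grip point on the cover's grey pull tab, 7 mm below the tab's top and 26 mm above the cover's roof; the tab, 22 (x) x 12 (y) x 33 (z) mm, stands up from the roof near the front edge; shut, the point is at (-23, 0, 107) mm in the receiver frame; turns with the cover. Pinch it across y
- caddy: fixed grey moulded probe stand, 108 x 108 x 118 mm, with four square wells open at the top, 36 mm wide, floor 5 mm above its underside, centred at (+-28, +-28) mm; origin at the centre of its underside, z up, standing on a 10 mm high steel plate
- probe_red: loose red food probe, 170 mm long, 60 to 105 g: rounded square handle 80 x 22 x 22 mm with a 5 mm black butt and a 22 mm black taper nose, then a steel needle 6 mm thick; origin at the middle of the handle, x points to the needle tip 125 mm away; balances 12 mm behind the origin. Starts lying on a 10 mm high steel plate, needle away from the robot; may be absent
- probe_blue: loose blue food probe, 170 mm long, 60 to 105 g: rounded square handle 80 x 22 x 22 mm with a 5 mm black butt and a 22 mm black taper nose, then a steel needle 6 mm thick; origin at the middle of the handle, x points to the needle tip 125 mm away; balances 12 mm behind the origin. Starts lying on a 10 mm high steel plate, needle away from the robot; may be absent
- probe_yellow: loose yellow food probe, 170 mm long, 60 to 105 g: rounded square handle 80 x 22 x 22 mm with a 5 mm black butt and a 22 mm black taper nose, then a steel needle 6 mm thick; origin at the middle of the handle, x points to the needle tip 125 mm away; balances 12 mm behind the origin. Starts lying on a 10 mm high steel plate, needle away from the robot; may be absent
- spice_jar_white: bystander: spice jar with white cap, 47 mm wide, 98 mm tall; origin under its centre
- spice_jar_green: bystander: spice jar with green label, 44 mm wide, 105 mm tall; origin under its centre
- kitchen_timer: bystander: red and white kitchen timer, 62 mm wide, 54 mm tall; origin under its centre
- garlic_bulb: bystander: garlic bulb, 56 mm; origin under its centre

How it is judged:
By the outcome, as a careful person would: the job done as asked, in the order asked, and still so for the second after the job is handed in, with the robot touching nothing.
Of probe_red, probe_blue, probe_yellow only 2 to 3 are there at a start; the rules pass over those that are not, and their reading is None.
At some moment in a run one of probe_red may be knocked a few centimetres aside while the robot is not near it.
Once in a run the grip may slacken for a moment while it holds something.
It also fails if it takes over 210 s, if anything falls off the work surface, if the arm or the gripper's body presses on something with over 40 N, if the wrist force passes 120 N, or if a joint passes its speed limit or range.

### The arm

A 6-joint arm with a two-finger parallel gripper is mounted at the origin on a cart in front of the work surface, level with it; the furniture and walls round the work are solid. World frame = base frame: x ahead of the robot, y to its left, z up, the work surface at z = 0. Lengths are in m, angles in rad, forces in N, time in s.
With the tool pointing down it reaches from about 0.375 to 0.9 m from the base axis. Payload 3.1 kg.
Tool frame: the origin (TCP) lies between the finger pads; the fingertips stand 17 mm ahead of it and the grasp point (between the pads) lies 2 mm behind it (robot.nose_length is the distance from the TCP to the fingertips, in m); z points along the fingers, y is the line along which they close (so a half turn about z gives the same grasp; the last joint's range is limited). The gripper opens to 87 mm and grips with 3 to 60 N. Pads are 19 mm wide; open, the fingers measure 117 mm over their backs; the gripper's body (75 mm by 190 mm) begins 51 mm behind the grasp point.
Start: joints at [1.103, 0.527, 1.433, -0, 1.181, -0.178], TCP at [0.178, 0.599, 0.24] pointing down, gripper open.
Joint ranges: [-3.08, 3.08], [-0.75, 2.2], [0.22, 2.44], [-1.43, 4.57], [0, 2.65], [-2.85, 2.85]. Speed limits (rad/s): [2.79, 2.79, 3.14, 3.14, 3.14, 3.14].

### API

Orientations are given as a unit quaternion [x, y, z, w].
In Python, from rig import robot, cams gives the robot as it stands.
- The arm moves only by the shell command python3 -m pendant 'ROWS' [FORCE]. ROWS is JSON, a list of rows, each an object with "jaw": the opening, from 0 (shut) to 1 (fully open); "linear": the shift along the tool's x, y, z in cm, a list of three; "twist": the turn about the tool's z in degrees. A call has 1 to 12 rows; each row shifts and turns the commanded pose from where the row before left it, along the tool's axes as they then stand; what a row does not reach is not made up. A row lasts 1/12 s, in which the tool goes at most 41.7 mm and 7.16 degrees, less where a joint would pass 70% of its speed; a pose out of reach is approached as far as the arm can. A call is refused whole if a number of a shift passes 4.17 or a number of a turn 7.16, either way. A call with a gripper value outside its range is refused whole. The fingers move at their own pace and stop on an object; FORCE is the grip in N (left out, the last holds). Time passes only in rows, so rows that do not move let the fingers close. It gives the time, the measured TCP pose, the force, the opening and the grip force at its end, in the units of the state.
- robot.get_obs(): the state, without advancing time (a new reading comes with each control period).
- cams.camera(name): name is "side" or "top" or "wrist"; returns a dict with "color" (400x640x3 uint8, blue, green, red), "depth" (400x640 float32, m along the optical axis (not along the pixel's ray), 0 where there is no reading), "fov_y" (degrees; the focal length in pixels is half the picture's height over the tangent of half this angle, whatever the lens; pixels are square), "cx", "cy" (the principal point, pixels), "view" (4x4, takes a point from world to camera coordinates). Camera axes: x right, y down, z forward; pixel columns grow to the right and rows downward; lengths in m; the calibration is good to about 2 mm. A picture is of the moment at which its call begins.
- robot.hand_in(): hands the job in; it is judged then, once.
The state is a dict: "time": time; "q": joint angles; "joint_velocities": joint speeds; "joint_torque": joint torques, N m; "position": TCP position; "tool_rot": TCP orientation; "ft_force": force on the tool from outside, world axes, zero at the start; "moment": the same for the moment, N m; "grip_width": finger opening in m; "grip_force": force on a finger pad.
Only numpy, scipy, OpenCV 4.12 (cv2) and the standard library are available. Lean on these libraries where they do the work, as an engineer would, in place of code of your own. Each camera call takes 0.05 s, during which the arm holds its last target. There are 200 camera calls.

## Working session

There is one attempt and no reset: what is moved stays moved. The work goes in short steps, Python scripts to look and compute and a shell command to move; the robot and the scene stay as the last step left them, time stands still between calls to the robot, and variables do not carry over. Pictures are saved under pics/ and viewed, at most 14 in all, crops included, and the job is handed in when it is done.

```bash
ls; mkdir -p pics
cat > h.py <<'E'
import numpy as np, cv2
from rig import robot, cams
from scipy.spatial.transform import Rotation as R
def shot(n,name=None):
    c=cams.camera(n)
    if name: cv2.imwrite(f'pics/{name}.png',c['color'])
    f=200/np.tan(np.radians(c['fov_y'])/2); c['f']=f
    d=c['depth']; v,u=np.mgrid[:400,:640]
    P=np.stack([(u-c['cx'])/f*d,(v-c['cy'])/f*d,d],-1)
    T=np.linalg.inv(c['view']); c['P']=P@T[:3,:3].T+T[:3,3]
    c['P'][d<=0]=np.nan
    return c
E
python3 - <<'E'
from h import *
for n in('top','side','wrist'):
    c=shot(n,n+'0'); print(n,np.linalg.inv(c['view']).round(3).tolist(),c['f'])
o=robot.get_obs(); print(o['position'],o['tool_rot'],R.from_quat(o['tool_rot']).as_matrix().round(3).tolist(),o['time'])
E
```

```text
pics
top [[0.017, -0.846, 0.533, -0.067], [-1.0, -0.012, 0.012, -0.047], [-0.003, -0.533, -0.846, 1.134], [0.0, 0.0, 0.0, 1.0]] 509.8048154787246
side [[-0.999, 0.045, -0.019, 0.58], [0.044, 0.646, -0.762, 0.901], [-0.022, -0.762, -0.647, 0.928], [0.0, 0.0, 0.0, 1.0]] 480.04087291074745
wrist [[0.285, 0.919, 0.271, 0.104], [0.958, -0.273, -0.082, 0.621], [-0.002, 0.283, -0.959, 0.384], [0.0, 0.0, 0.0, 1.0]] 313.1472980205791
[0.17771464 0.59863685 0.23880561] [ 1.43885808e-01  9.89593948e-01 -7.92353604e-04 -2.53967111e-04] [[-0.959, 0.285, -0.001], [0.285, 0.959, -0.001], [0.0, -0.002, -1.0]] 0.15
```

View pics/top0.png

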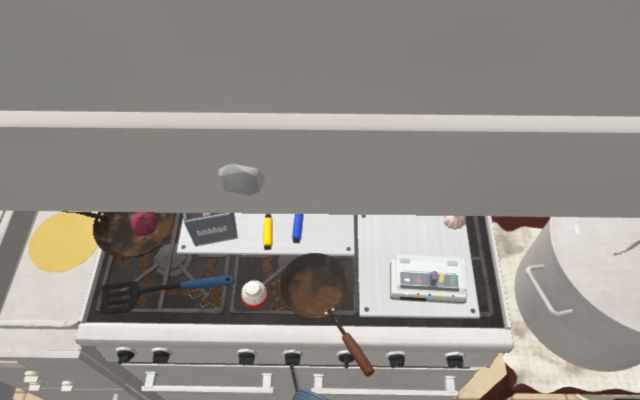

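View pics/side0.png

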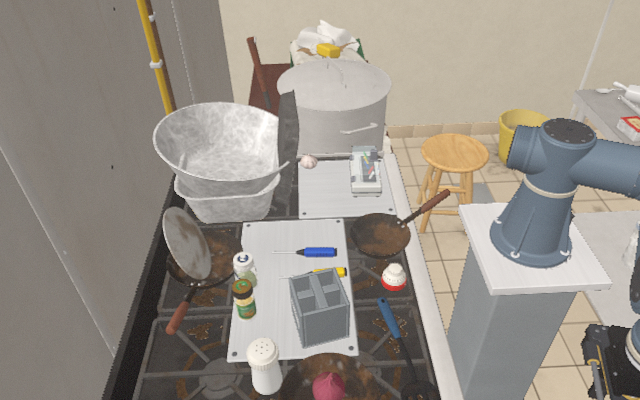

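Top: yellow (268,232) and blue (297,226) probes, stand (210,225), timer (254,293), garlic (455,222), receiver (428,280). A hood hides the back. Side: blue (320,252), yellow (328,272), stand (320,305), two jars (245,270); no red yet. Measuring now.

Run:
```python
from h import *
s=shot('side'); t=shot('top')
for c,n,pts in((s,'side',[(320,252),(333,252),(328,271),(345,272),(294,252),(243,258),(243,288),(308,162),(393,270),(366,155),(366,185),(293,275),(320,268),(345,305),(325,310),(260,345),(250,240)]),(t,'top',[(268,232),(297,226),(297,240),(268,247),(300,150),(300,60),(300,205),(300,115),(240,180),(428,265),(428,295),(455,222),(254,293)])):
    for u,v in pts: print(n,u,v,c['P'][v,u].round(3))
for n,c in(('side',s),('top',t)):
    b=c['color'].astype(int); h=cv2.cvtColor(c['color'],cv2.COLOR_BGR2HSV)
    P=c['P']; ok=(P[...,2]<.2)&(P[...,2]>-.02)&(P[...,0]<.9)
    for nm,lo,hi in(('blue',110,130),('yel',22,33),('red',0,6)):
        m=ok&(h[...,0]>=lo)&(h[...,0]<=hi)&(h[...,1]>170)&(h[...,2]>60)
        k,l,st,ce=cv2.connectedComponentsWithStats(m.astype('uint8'))
        for i in range(1,k):
            if st[i,4]>8: print(n,nm,ce[i].round(),st[i,4],np.nanmedian(P[l==i],0).round(3),P[l==i].min(0).round(3),P[l==i].max(0).round(3))
im=np.hstack([cv2.resize(s['color'][220:370,215:375],None,fx=2.5,fy=2.5,interpolation=2),cv2.resize(t['color'][240:315,370:500],(390,375)[:2],interpolation=2)])
cv2.imwrite('pics/c1.png',im);print(im.shape)
```

```text
side 320 252 [0.567 0.042 0.032]
side 333 252 [0.533 0.042 0.029]
side 328 271 [nan nan nan]
side 345 272 [0.508 0.113 0.031]
side 294 252 [0.634 0.031 0.025]
side 243 258 [0.749 0.122 0.108]
side 243 288 [0.739 0.22  0.116]
side 308 162 [ 0.589 -0.334  0.049]
side 393 270 [0.394 0.133 0.053]
side 366 155 [ 0.411 -0.3    0.089]
side 366 185 [ 0.421 -0.2    0.053]
side 293 275 [0.638 0.096 0.009]
side 320 268 [0.569 0.076 0.009]
side 345 305 [0.523 0.286 0.126]
side 325 310 [0.565 0.297 0.127]
side 260 345 [0.693 0.37  0.125]
side 250 240 [ 0.755 -0.035  0.011]
top 268 232 [0.54  0.103 0.029]
top 297 226 [0.556 0.032 0.033]
top 297 240 [0.519 0.03  0.028]
top 268 247 [0.5   0.1   0.027]
top 300 150 [-0.024 -0.043  1.079]
top 300 60 [-0.021 -0.044  1.092]
top 300 205 [-0.025 -0.043  1.066]
top 300 115 [-0.023 -0.044  1.084]
top 240 180 [-0.026 -0.035  1.075]
top 428 265 [ 0.427 -0.271  0.091]
top 428 295 [ 0.371 -0.272  0.054]
top 455 222 [ 0.566 -0.358  0.045]
top 254 293 [0.373 0.121 0.046]
side blue [319. 249.] 47 [0.572 0.029 0.032] [0.533 0.024 0.028] [0.605 0.04  0.035]
side yel [327.  50.] 163 [ 0.492 -1.167  0.062] [ 0.431 -1.228  0.034] [ 0.529 -1.134  0.079]
side yel [341. 271.] 55 [0.518 0.11  0.03 ] [0.51  0.095 0.017] [0.53  0.116 0.037]
side red [630. 117.] 12 [-0.584 -0.579  0.011] [-0.6   -0.587  0.008] [-0.562 -0.568  0.015]
side red [392. 286.] 90 [0.397 0.152 0.013] [0.368 0.128 0.002] [0.419 0.159 0.02 ]
top blue [297. 226.] 140 [0.558 0.031 0.031] [0.525 0.023 0.026] [0.59  0.041 0.037]
top yel [267. 231.] 207 [0.544 0.105 0.031] [0.503 0.094 0.025] [0.585 0.115 0.036]
top red [257. 305.] 37 [0.356 0.116 0.013] [0.353 0.099 0.004] [0.372 0.139 0.02 ]
(375, 790, 3)
```

View pics/c1.png

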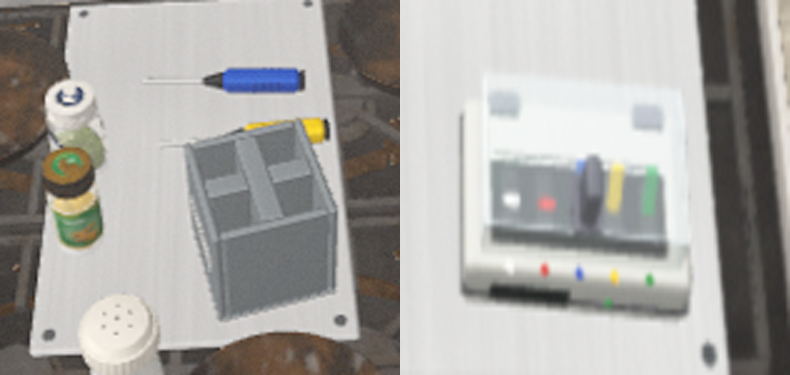

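The top crop shows white and red levers short (off) and yellow and green tall (on), with blue behind the tab. No red probe is visible yet. I'll check the wrist view, which covers the area beside the stand.

View pics/wrist0.png

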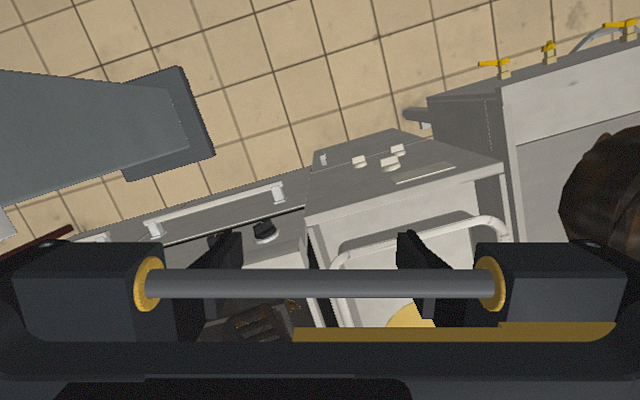

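```bash
cat >> h.py <<'E'
def rect(P,zlo,zhi,x0,x1,y0,y1,mask=None):
    m=(P[...,2]>zlo)&(P[...,2]<zhi)&(P[...,0]>x0)&(P[...,0]<x1)&(P[...,1]>y0)&(P[...,1]<y1)
    if mask is not None: m&=mask
    q=P[m]; (c,w,a)=cv2.minAreaRect((q[:,:2]*1000).astype(np.float32))
    return len(q),np.round(c,1),np.round(w,1),round(a,2),np.median(q[:,2]).round(4)
E
python3 - <<'E'
from h import *
s=shot('side'); t=shot('top')
print('caddy side',rect(s['P'],.12,.14,.45,.66,.15,.36),'top',rect(t['P'],.12,.14,.45,.66,.15,.36))
for lo,hi in((.050,.0595),(.085,.097),(.1,.14)):
  print(lo,'side',rect(s['P'],lo,hi,.3,.55,-.45,-.1),'top',rect(t['P'],lo,hi,.3,.55,-.45,-.1))
for n,c in(('s',s),('t',t)):
  m=(c['P'][...,2]>.016)&(c['P'][...,2]<.045)
  print(n,'blue',rect(c['P'],.016,.05,.49,.7,-.0,.07),'yel',rect(c['P'],.016,.05,.49,.7,.075,.14))
E
```

```text
caddy side (1354, array([577.4, 245.6]), array([108.6, 112.2]), 13.27, np.float64(0.1268)) top (246, array([524. , 235.1]), array([ 28.1, 109.9]), 2.56, np.float64(0.1258))
0.05 side (196, array([ 419.4, -262.5]), array([150.9,  88.6]), 86.88, np.float64(0.054)) top (499, array([ 410., -276.]), array([169.1,  86.6]), 86.92, np.float64(0.0538))
0.085 side (696, array([ 418.9, -274.4]), array([159.5,  75. ]), 87.3, np.float64(0.0906)) top (2034, array([ 412.6, -277.6]), array([150.6,  77.8]), 87.18, np.float64(0.0905))
0.1 side (61, array([ 394.8, -270.7]), array([15.1, 18.6]), 82.68, np.float64(0.1135)) top (86, array([ 388. , -275.3]), array([12.2, 22.4]), 82.86, np.float64(0.1212))
s blue (394, array([596.7,  34.2]), array([189.8,  28.2]), 0.65, np.float64(0.0277)) yel (156, array([589.6, 104.6]), array([ 22.5, 169.2]), 89.53, np.float64(0.0281))
t blue (257, array([553.9,  31.3]), array([22.6, 84.3]), 87.31, np.float64(0.0302)) yel (310, array([545.4, 104.8]), array([97.4, 22.7]), 3.49, np.float64(0.0297))
```

Probe region is clear of red so far, and this wrist view shows only the oven and sink. I'll move over the stand and probes and look down.

```bash
python3 -m pendant '[{"jaw":1,"linear":[0,0,0],"twist":-6.75},{"jaw":1,"linear":[0,0,-0.5],"twist":-6.75},{"jaw":1,"linear":[-2.5,-3.2,-0.4],"twist":0},{"jaw":1,"linear":[-2.5,-3.2,-0.4],"twist":0},{"jaw":1,"linear":[-2.5,-3.2,-0.4],"twist":0},{"jaw":1,"linear":[-2.5,-3.2,-0.4],"twist":0},{"jaw":1,"linear":[-2.5,-3.2,-0.4],"twist":0},{"jaw":1,"linear":[-2.5,-3.2,-0.4],"twist":0},{"jaw":1,"linear":[-2.5,-3.2,-0.4],"twist":0},{"jaw":1,"linear":[-2.5,-3.2,-0.4],"twist":0},{"jaw":1,"linear":[-2.5,-3.2,-0.4],"twist":0},{"jaw":1,"linear":[-2.5,-3.2,-0.4],"twist":0}]'; python3 -m pendant '[{"jaw":1,"linear":[-2.5,-3.2,-0.4],"twist":0},{"jaw":1,"linear":[-2.5,-3.2,-0.4],"twist":0},{"jaw":1,"linear":[-2.5,-3.2,-0.4],"twist":0},{"jaw":1,"linear":[-2.5,-3.2,-0.4],"twist":0},{"jaw":1,"linear":[0,0,0],"twist":0},{"jaw":1,"linear":[0,0,0],"twist":0}]'
python3 -c "
from h import *
c=shot('wrist','w1')
o=robot.get_obs();print(R.from_quat(o['tool_rot']).as_matrix().round(3).tolist(),o['q'])"
```

```text
time: 1.35
position: [0.4114, 0.2645, 0.285]
tool_rot: [0.027, 1.0, 0.0, 0.0]
ft_force: [1.6, -0.1, -0.6]
grip_width: 0.0871
grip_force: 0.0
time: 1.85
position: [0.505, 0.1313, 0.3007]
tool_rot: [0.029, 1.0, 0.0, 0.0]
ft_force: [-0.3, 0.6, 0.4]
grip_width: 0.0871
grip_force: 0.0
[[-0.998, 0.055, -0.001], [0.055, 0.998, 0.001], [0.001, 0.001, -1.0]] [ 4.22931038e-02  3.15265058e-01  1.61439499e+00  6.47552043e-04
  1.21288325e+00 -1.47331807e+00]
```

View pics/w1.png

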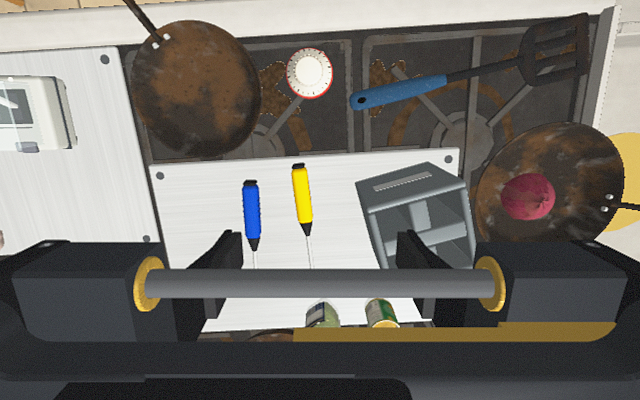

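The picture shows only blue (252,210) and yellow (302,200) probes on the plate, so red is absent. I'll go to the receiver now.

```bash
python3 -m pendant '[{"jaw":1,"linear":[0.87,-3.75,0.5],"twist":0},{"jaw":1,"linear":[0.87,-3.75,0.5],"twist":0},{"jaw":1,"linear":[0.87,-3.75,0.5],"twist":0},{"jaw":1,"linear":[0.87,-3.75,0.5],"twist":0},{"jaw":1,"linear":[0.87,-3.75,0.5],"twist":0},{"jaw":1,"linear":[0.87,-3.75,0.5],"twist":0},{"jaw":1,"linear":[0.87,-3.75,0.5],"twist":0},{"jaw":1,"linear":[0.87,-3.75,0.5],"twist":0},{"jaw":1,"linear":[0.87,-3.75,0.5],"twist":0},{"jaw":1,"linear":[0.87,-3.75,0.5],"twist":0},{"jaw":0.7,"linear":[0.87,-3.75,0.5],"twist":0},{"jaw":0.5,"linear":[0,0,0],"twist":0}]'
python3 - <<'E'
from h import *
c=shot('wrist','w2'); t=shot('top')
o=robot.get_obs();print(o['position'],R.from_quat(o['tool_rot']).as_matrix().round(3).tolist(),o['q'])
P=c['P']
for lo,hi in((.050,.0595),(.085,.097),(.1,.14)): print(lo,rect(P,lo,hi,.3,.5,-.4,-.15))
E
```

```text
time: 2.9
position: [0.3856, -0.2784, 0.2451]
tool_rot: [0.028, 1.0, -0.002, 0.0]
ft_force: [0.8, 0.2, 0.3]
grip_width: 0.08
grip_force: 0.0
[ 0.38588525 -0.27296447  0.24514557] [[-0.999, 0.054, -0.001], [0.054, 0.999, 0.002], [0.001, 0.002, -1.0]] [-8.53137611e-01  3.16208985e-01  1.79526913e+00  7.99913182e-04
  1.03199138e+00 -2.36994380e+00]
0.05 (1351, array([ 379.9, -274.5]), array([169.2,  16.5]), 87.67, np.float64(0.0543))
0.085 (9954, array([ 417.4, -276.5]), array([150.4,  75.4]), 86.93, np.float64(0.091))
0.1 (363, array([ 392.7, -275.2]), array([11.4, 21.6]), 85.56, np.float64(0.1233))
```

View pics/w2.png

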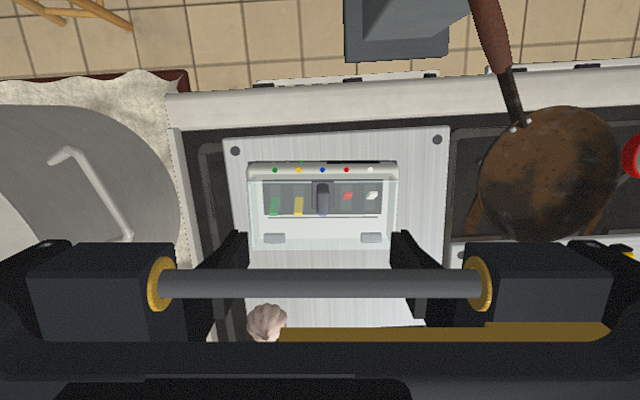

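Levers are visible through the cover (row ~195): green and yellow lean towards the hinge (on), red and white towards the front (off), and blue is behind the tab (322,195). I'll descend on the tab.

```bash
python3 -m pendant '[{"jaw":0.45,"linear":[-0.5,0,2.5],"twist":0},{"jaw":0.45,"linear":[0,0,3],"twist":0},{"jaw":0.45,"linear":[0,0,3],"twist":0},{"jaw":0.45,"linear":[0,0,2.5],"twist":0},{"jaw":0.45,"linear":[0,0,1.5],"twist":0},{"jaw":0.45,"linear":[0,0,0.5],"twist":0},{"jaw":0.45,"linear":[0,0,0],"twist":0}]'
python3 -m pendant '[{"jaw":0,"linear":[0,0,0],"twist":0},{"jaw":0,"linear":[0,0,0],"twist":0},{"jaw":0,"linear":[0,0,0],"twist":0},{"jaw":0,"linear":[0,0,0],"twist":0},{"jaw":0,"linear":[0,0,0],"twist":0},{"jaw":0,"linear":[0,0,0],"twist":0}]' 10
python3 -c "
import numpy as np
h=np.array([39,47]);r=np.array([-23,107])-h
for a in np.arange(0,1.45,.1):
  p=h+[r[0]*np.cos(a)+r[1]*np.sin(a),-r[0]*np.sin(a)+r[1]*np.cos(a)]
  print(a.round(2),(p-[-23,107]).round(1))"
```

```text
time: 3.58
position: [0.3911, -0.2711, 0.1148]
tool_rot: [0.025, 1.0, 0.001, -0.001]
ft_force: [0.3, -1.1, 0.1]
grip_width: 0.0398
grip_force: 0.0
time: 4.08
position: [0.3916, -0.276, 0.1165]
tool_rot: [0.026, 1.0, -0.002, 0.001]
ft_force: [-3.7, -4.3, 1.2]
grip_width: 0.0119
grip_force: 10.0
0.0 [0. 0.]
0.1 [6.3 5.9]
0.2 [13.2 11.1]
0.3 [20.5 15.6]
0.4 [28.3 19.4]
0.5 [36.4 22.4]
0.6 [44.7 24.5]
0.7 [53.2 25.8]
0.8 [61.8 26.3]
0.9 [70.5 25.9]
1.0 [79.  24.6]
1.1 [87.3 22.5]
1.2 [95.5 19.5]
1.3 [103.2  15.8]
1.4 [110.6  11.3]
```

```bash
python3 -m pendant '[{"jaw":0,"linear":[-0.63,0,-0.59],"twist":0},{"jaw":0,"linear":[-0.69,0,-0.52],"twist":0},{"jaw":0,"linear":[-0.73,0,-0.45],"twist":0},{"jaw":0,"linear":[-0.78,0,-0.38],"twist":0},{"jaw":0,"linear":[-0.81,0,-0.3],"twist":0},{"jaw":0,"linear":[-0.83,0,-0.21],"twist":0},{"jaw":0,"linear":[-0.85,0,-0.13],"twist":0},{"jaw":0,"linear":[-0.86,0,-0.05],"twist":0}]' 
python3 -m pendant '[{"jaw":0,"linear":[-0.87,0,0.04],"twist":0},{"jaw":0,"linear":[-0.85,0,0.13],"twist":0},{"jaw":0,"linear":[-0.83,0,0.21],"twist":0},{"jaw":0,"linear":[-0.82,0,0.3],"twist":0},{"jaw":0,"linear":[-0.77,0,0.37],"twist":0},{"jaw":0,"linear":[-0.74,0,0.45],"twist":0},{"jaw":0,"linear":[0,0,0],"twist":0}]'
python3 -c "
from h import *
shot('side','s3')"
```

```text
time: 4.75
position: [0.4538, -0.279, 0.1428]
tool_rot: [0.026, 1.0, -0.002, 0.001]
ft_force: [-1.6, -5.0, 0.5]
grip_width: 0.012
grip_force: 10.0
time: 5.33
position: [0.5037, -0.2814, 0.1264]
tool_rot: [0.026, 1.0, -0.001, 0.001]
ft_force: [0.3, -5.5, 0.3]
grip_width: 0.0119
grip_force: 10.0
```

View pics/s3.png

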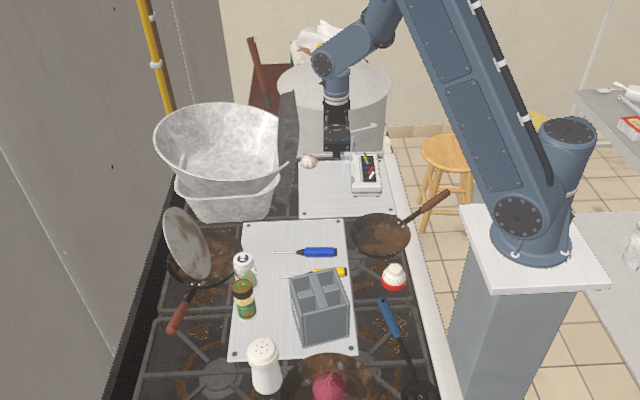

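Cover is open (~1.4 rad). I'll guide it down to ~2.0, release and lift.

```bash
python3 -m pendant '[{"jaw":0,"linear":[-0.68,0,0.52],"twist":0},{"jaw":0,"linear":[-0.65,0,0.59],"twist":0},{"jaw":0,"linear":[-0.55,0,0.65],"twist":0},{"jaw":0,"linear":[-0.51,0,0.69],"twist":0},{"jaw":0,"linear":[-0.43,0,0.75],"twist":0},{"jaw":0,"linear":[-0.36,0,0.8],"twist":0},{"jaw":0,"linear":[0,0,0],"twist":0}]' 
python3 -m pendant '[{"jaw":0.35,"linear":[0,0,0],"twist":0},{"jaw":0.35,"linear":[0,0,0],"twist":0},{"jaw":0.35,"linear":[0,0,0],"twist":0},{"jaw":0.35,"linear":[0,0,-3],"twist":0},{"jaw":0.35,"linear":[0,0,-4],"twist":0},{"jaw":0,"linear":[3,0,-4],"twist":0},{"jaw":0,"linear":[4,0,0],"twist":0},{"jaw":0,"linear":[4,0,0],"twist":0},{"jaw":0,"linear":[3,0,0],"twist":0},{"jaw":0,"linear":[0,0,0],"twist":0},{"jaw":0,"linear":[0,0,0],"twist":0}]'
python3 - <<'E'
from h import *
c=shot('wrist','w4'); P=c['P']
o=robot.get_obs();print(o['position'],o['grip_width'],R.from_quat(o['tool_rot']).as_matrix().round(3).tolist())
print('box',rect(P,.050,.0575,.3,.5,-.4,-.15))
hs=cv2.cvtColor(c['color'],cv2.COLOR_BGR2HSV)
for nm,lo,hi in(('blue',105,130),('yel',18,33),('red',0,6),('green',45,80)):
  m=(P[...,2]>.062)&(P[...,2]<.1)&(hs[...,0]>=lo)&(hs[...,0]<=hi)&(hs[...,1]>120)&(P[...,0]<.45)&(P[...,0]>.35)
  if m.sum(): print(nm,m.sum(),P[m].min(0).round(3),P[m].max(0).round(3))
cv2.imwrite('pics/w4c.png',cv2.resize(c['color'][100:300,180:440],None,fx=2.5,fy=2.5))
E
```

```text
time: 5.97
position: [0.534, -0.2829, 0.0854]
tool_rot: [0.026, 1.0, -0.001, 0.0]
ft_force: [-2.0, -5.6, -1.1]
grip_width: 0.012
grip_force: 10.0
time: 6.88
position: [0.3973, -0.2733, 0.1905]
tool_rot: [0.028, 1.0, 0.001, -0.0]
ft_force: [-0.4, -0.2, 0.4]
grip_width: 0.0023
grip_force: 0.0
[ 0.39885262 -0.27431499  0.19061359] 0.0015514434773673128 [[-0.999, 0.054, 0.001], [0.054, 0.999, -0.0], [-0.001, -0.0, -1.0]]
box (7514, array([ 415. , -276.4]), array([168.9,  85.8]), 86.93, np.float64(0.0549))
blue 209 [ 0.406 -0.281  0.062] [ 0.419 -0.272  0.084]
yel 226 [ 0.404 -0.307  0.062] [ 0.419 -0.297  0.084]
red 90 [ 0.396 -0.254  0.063] [ 0.409 -0.246  0.084]
green 229 [ 0.403 -0.333  0.062] [ 0.417 -0.323  0.084]
```

View pics/w4c.png

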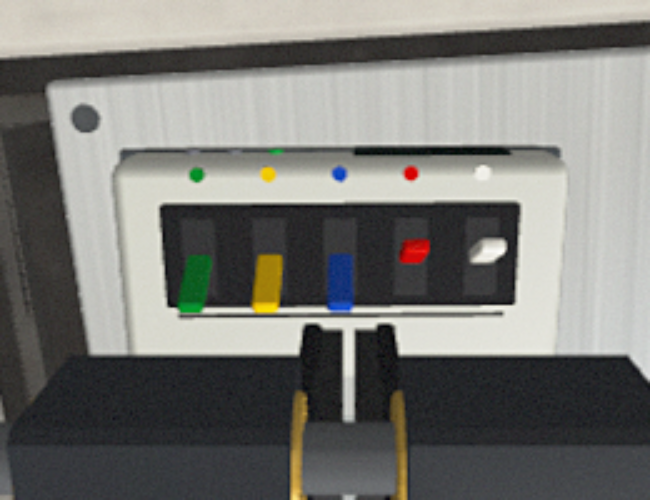

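Cover is open, with green (197,280), yellow (268,280) and blue (340,280) on, and red (413,250) and white (488,250) off. So I need white on and green off. White first.

```bash
python3 -m pendant '[{"jaw":0,"linear":[1.1,2.5,2],"twist":0},{"jaw":0,"linear":[1.1,2.6,2],"twist":0},{"jaw":0,"linear":[0,0,3],"twist":0},{"jaw":0,"linear":[0,0,2.3],"twist":0},{"jaw":0,"linear":[0,0,1],"twist":0},{"jaw":0,"linear":[0,0,0],"twist":0},{"jaw":0,"linear":[0,0,0],"twist":0}]'; python3 -m pendant '[{"jaw":0,"linear":[-0.5,0,0],"twist":0},{"jaw":0,"linear":[-0.5,0,0],"twist":0},{"jaw":0,"linear":[-0.5,0,0],"twist":0},{"jaw":0,"linear":[-0.5,0,0],"twist":0},{"jaw":0,"linear":[-0.5,0,0],"twist":0},{"jaw":0,"linear":[0,0,0],"twist":0}]'
```

```text
time: 7.52
position: [0.3805, -0.2225, 0.0866]
tool_rot: [0.026, 1.0, 0.0, -0.0]
ft_force: [0.5, 0.5, 0.5]
grip_width: 0.0005
grip_force: 0.0
time: 8.02
position: [0.4032, -0.2237, 0.0876]
tool_rot: [0.025, 1.0, -0.0, -0.002]
ft_force: [-6.7, -3.7, 5.6]
grip_width: 0.0
grip_force: 4.8
```

```bash
python3 -m pendant '[{"jaw":0,"linear":[1,0,0],"twist":0},{"jaw":0,"linear":[0,0,-3],"twist":0},{"jaw":0,"linear":[0,0,-2.5],"twist":0},{"jaw":0,"linear":[-1.4,-3.5,0],"twist":0},{"jaw":0,"linear":[-1.5,-3.5,0],"twist":0},{"jaw":0,"linear":[-1.5,-3.4,0],"twist":0},{"jaw":0,"linear":[0,0,0],"twist":0},{"jaw":0,"linear":[0,0,2.5],"twist":0},{"jaw":0,"linear":[0,0,2],"twist":0},{"jaw":0,"linear":[0,0,1],"twist":0},{"jaw":0,"linear":[0,0,0],"twist":0}]'; python3 -m pendant '[{"jaw":0,"linear":[0.5,0,0],"twist":0},{"jaw":0,"linear":[0.5,0,0],"twist":0},{"jaw":0,"linear":[0.5,0,0],"twist":0},{"jaw":0,"linear":[0.5,0,0],"twist":0},{"jaw":0,"linear":[0.4,0,0],"twist":0},{"jaw":0,"linear":[0,0,0],"twist":0}]';  python3 -m pendant '[{"jaw":0,"linear":[-1,0,0],"twist":0},{"jaw":0,"linear":[0,0,-3],"twist":0},{"jaw":0,"linear":[0,0,-4],"twist":0},{"jaw":0,"linear":[1.0,2.5,-3],"twist":0},{"jaw":0,"linear":[1.0,2.5,0],"twist":0},{"jaw":0,"linear":[0,0,0],"twist":0},{"jaw":0,"linear":[0,0,0],"twist":0}]'
python3 - <<'E'
from h import *
c=shot('wrist','w5'); P=c['P']; T=shot('top')['P']
o=robot.get_obs();print(o['position'],o['grip_width'])
hs=cv2.cvtColor(c['color'],cv2.COLOR_BGR2HSV)
for nm,lo,hi in(('blue',105,130),('yel',18,33),('red',0,6),('green',45,80)):
  m=(P[...,2]>.062)&(P[...,2]<.1)&(hs[...,0]>=lo)&(hs[...,0]<=hi)&(hs[...,1]>120)&(P[...,0]<.45)&(P[...,0]>.35)
  if m.sum(): print(nm,m.sum(),P[m].min(0).round(3),P[m].max(0).round(3))
cv2.imwrite('pics/w5c.png',cv2.resize(c['color'][100:300,180:440],None,fx=2.5,fy=2.5))
E
```

```text
time: 8.93
position: [0.4313, -0.3277, 0.0851]
tool_rot: [0.027, 1.0, 0.002, -0.002]
ft_force: [-0.2, -1.2, 0.6]
grip_width: 0.0005
grip_force: 0.0
time: 9.43
position: [0.4099, -0.3287, 0.0883]
tool_rot: [0.028, 1.0, -0.001, 0.002]
ft_force: [4.7, 1.2, 1.5]
grip_width: 0.0006
grip_force: 2.3
time: 10.02
position: [0.4009, -0.2762, 0.1878]
tool_rot: [0.026, 1.0, -0.0, -0.0]
ft_force: [-0.4, -0.7, -0.5]
grip_width: 0.0002
grip_force: 0.0
[ 0.40179255 -0.27806298  0.18719636] 0.0004905176477059745
blue 223 [ 0.406 -0.281  0.062] [ 0.42  -0.272  0.084]
yel 227 [ 0.404 -0.307  0.062] [ 0.419 -0.297  0.084]
red 97 [ 0.395 -0.254  0.063] [ 0.409 -0.245  0.084]
green 110 [ 0.392 -0.332  0.063] [ 0.405 -0.323  0.084]
```

View pics/w5c.png

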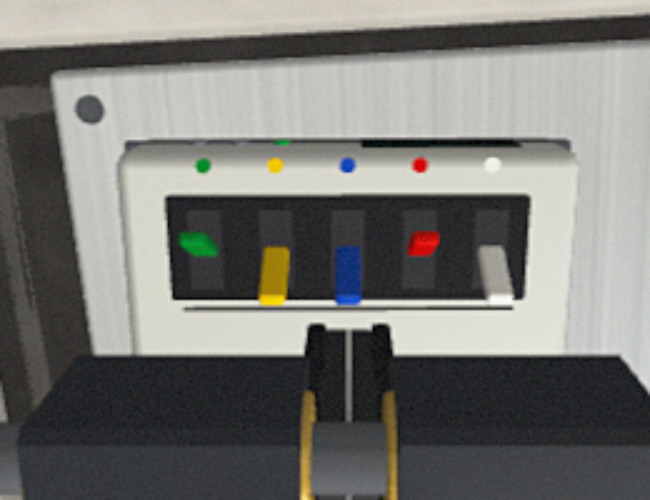

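Now green off, yellow on, blue on, red off, white on. Next, closing the cover.

```bash
python3 -m pendant '[{"jaw":0.35,"linear":[-4,0.05,0],"twist":0},{"jaw":0.35,"linear":[-4,0.05,0],"twist":0},{"jaw":0.35,"linear":[-4,0.05,0],"twist":0},{"jaw":0.35,"linear":[-1.4,0.05,0],"twist":0},{"jaw":0.35,"linear":[0,0,2],"twist":0},{"jaw":0.35,"linear":[0,0,3],"twist":0},{"jaw":0.35,"linear":[0,0,3],"twist":0},{"jaw":0.35,"linear":[0,0,2],"twist":0},{"jaw":0.35,"linear":[0,0,0.7],"twist":0},{"jaw":0.35,"linear":[0,0,0],"twist":0}]'
python3 -m pendant '[{"jaw":0,"linear":[0,0,0],"twist":0},{"jaw":0,"linear":[0,0,0],"twist":0},{"jaw":0,"linear":[0,0,0],"twist":0},{"jaw":0,"linear":[0,0,0],"twist":0},{"jaw":0,"linear":[0,0,0],"twist":0}]' 10
python3 -c "
import numpy as np
h=np.array([39,47]);r=np.array([-23,107])-h
q=None
for a in np.arange(2.1,-.01,-.1):
  p=h+[r[0]*np.cos(a)+r[1]*np.sin(a),-r[0]*np.sin(a)+r[1]*np.cos(a)]
  if q is not None: print(a.round(2),(-(p-q)/10).round(2))
  q=p"
```

```text
time: 10.95
position: [0.5342, -0.2824, 0.0772]
tool_rot: [0.027, 1.0, 0.002, -0.002]
ft_force: [-0.0, 0.2, 0.9]
grip_width: 0.0301
grip_force: 0.0
time: 11.37
position: [0.5362, -0.2831, 0.0817]
tool_rot: [0.027, 1.0, -0.001, 0.001]
ft_force: [-0.6, 1.2, 3.5]
grip_width: 0.0119
grip_force: 10.0
2.0 [ 0.27 -0.82]
1.9 [ 0.35 -0.79]
1.8 [ 0.43 -0.75]
1.7 [ 0.5 -0.7]
1.6 [ 0.57 -0.65]
1.5 [ 0.63 -0.59]
1.4 [ 0.69 -0.52]
1.3 [ 0.74 -0.45]
1.2 [ 0.78 -0.37]
1.1 [ 0.81 -0.29]
1.0 [ 0.84 -0.21]
0.9 [ 0.85 -0.13]
0.8 [ 0.86 -0.04]
0.7 [0.86 0.04]
0.6 [0.85 0.13]
0.5 [0.84 0.21]
0.4 [0.81 0.3 ]
0.3 [0.78 0.38]
0.2 [0.73 0.45]
0.1 [0.69 0.52]
-0.0 [0.63 0.59]
```

```bash
python3 -m pendant '[{"jaw":0,"linear":[0.27,0,-0.82],"twist":0},{"jaw":0,"linear":[0.35,0,-0.79],"twist":0},{"jaw":0,"linear":[0.43,0,-0.75],"twist":0},{"jaw":0,"linear":[0.5,0,-0.7],"twist":0},{"jaw":0,"linear":[0.57,0,-0.65],"twist":0},{"jaw":0,"linear":[0.63,0,-0.59],"twist":0},{"jaw":0,"linear":[0.69,0,-0.52],"twist":0},{"jaw":0,"linear":[0.74,0,-0.45],"twist":0},{"jaw":0,"linear":[0.78,0,-0.37],"twist":0},{"jaw":0,"linear":[0.81,0,-0.29],"twist":0},{"jaw":0,"linear":[0.84,0,-0.21],"twist":0},{"jaw":0,"linear":[0.85,0,-0.13],"twist":0}]'
python3 -m pendant '[{"jaw":0,"linear":[0.86,0,-0.04],"twist":0},{"jaw":0,"linear":[0.86,0,0.04],"twist":0},{"jaw":0,"linear":[0.85,0,0.13],"twist":0},{"jaw":0,"linear":[0.84,0,0.21],"twist":0},{"jaw":0,"linear":[0.81,0,0.3],"twist":0},{"jaw":0,"linear":[0.78,0,0.38],"twist":0},{"jaw":0,"linear":[0.73,0,0.45],"twist":0},{"jaw":0,"linear":[0.69,0,0.52],"twist":0},{"jaw":0,"linear":[0.5,0,0.5],"twist":0},{"jaw":0,"linear":[0,0,0],"twist":0}]'
```

```text
time: 12.37
position: [0.4601, -0.2793, 0.1431]
tool_rot: [0.027, 1.0, -0.001, 0.0]
ft_force: [-0.2, -5.0, -4.7]
grip_width: 0.0121
grip_force: 10.0
time: 13.2
position: [0.3915, -0.276, 0.1179]
tool_rot: [0.027, 1.0, -0.001, 0.001]
ft_force: [1.6, -6.0, -2.1]
grip_width: 0.0119
grip_force: 10.0
```

```bash
python3 -m pendant '[{"jaw":0.45,"linear":[0,0,0],"twist":0},{"jaw":0.45,"linear":[0,0,0],"twist":0},{"jaw":0.45,"linear":[0,0,0],"twist":0},{"jaw":0.45,"linear":[0,0,-3],"twist":0},{"jaw":0.45,"linear":[0,0,-4],"twist":0},{"jaw":0.45,"linear":[0,0,-4],"twist":0},{"jaw":0.45,"linear":[-0.6,4,-2],"twist":0},{"jaw":0.45,"linear":[-0.6,4,0],"twist":0},{"jaw":0.45,"linear":[-0.6,4,0],"twist":0},{"jaw":0.45,"linear":[-0.6,4,0],"twist":0},{"jaw":0.45,"linear":[-0.6,4,0],"twist":0},{"jaw":0.45,"linear":[-0.6,4,0],"twist":0}]'
python3 -m pendant '[{"jaw":0.45,"linear":[-0.6,4,0],"twist":0},{"jaw":0.45,"linear":[-0.6,4,0],"twist":0},{"jaw":0.45,"linear":[0,0,0],"twist":0},{"jaw":0.45,"linear":[0,0,0],"twist":0}]'
python3 - <<'E'
from h import *
c=shot('wrist','w6'); t=shot('top'); s=shot('side')
print('cover',rect(t['P'],.085,.097,.3,.55,-.45,-.1),'tab',rect(t['P'],.1,.14,.3,.55,-.45,-.1))
o=robot.get_obs();print(o['position'],R.from_quat(o['tool_rot']).as_matrix().round(3).tolist())
for n,c in(('w',c),('t',t)):
  P=c['P'];hs=cv2.cvtColor(c['color'],cv2.COLOR_BGR2HSV)
  for nm,lo,hi in(('blue',105,130),('yel',18,33)):
    m=(hs[...,0]>=lo)&(hs[...,0]<=hi)&(hs[...,1]>120)
    print(n,nm,rect(P,.024,.04,.46,.65,-.03,.15,m))
print('caddy',rect(s['P'],.125,.132,.45,.66,.15,.36))
E
```

```text
time: 14.2
position: [0.4382, -0.0375, 0.2462]
tool_rot: [0.027, 1.0, 0.001, -0.001]
ft_force: [0.3, 0.6, -0.1]
grip_width: 0.0391
grip_force: 0.0
time: 14.53
position: [0.4544, 0.0417, 0.246]
tool_rot: [0.024, 1.0, 0.0, -0.001]
ft_force: [0.5, -0.8, 0.9]
grip_width: 0.0392
grip_force: 0.0
cover (2033, array([ 412.5, -276.8]), array([149.5,  77.3]), 87.03, np.float64(0.0905)) tab (88, array([ 387.7, -275.5]), array([11.9, 22.6]), 87.53, np.float64(0.1213))
[0.45519523 0.03834229 0.24617126] [[-0.999, 0.054, -0.002], [0.054, 0.999, 0.0], [0.002, -0.0, -1.0]]
w blue (595, array([535.8,  46.9]), array([ 42.2, 103.3]), 52.58, np.float64(0.0314))
w yel (359, array([501.9,  70. ]), array([132.3,  33.6]), 54.7, np.float64(0.0312))
t blue (96, array([546.5,  32.5]), array([19.7, 45.2]), 86.66, np.float64(0.0305))
t yel (204, array([538.4, 105.2]), array([70.3, 20.4]), 3.75, np.float64(0.0304))
caddy (1059, array([577.7, 246. ]), array([107.8, 110.4]), 13.45, np.float64(0.1275))
```

View pics/w6.png

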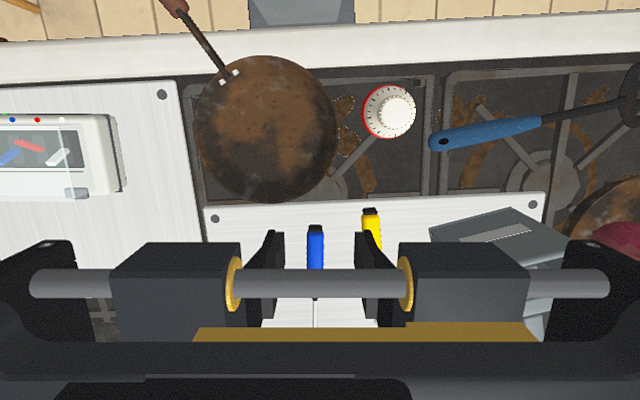

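Cover is shut again. Blue butt is at (315,228) and yellow butt at (370,210). I'll locate the handle axes precisely.

```bash
cat >> h.py <<'E'
def handle(c,col):
    lo,hi={'blue':(105,130),'yel':(18,33)}[col]
    P=c['P'];hs=cv2.cvtColor(c['color'],cv2.COLOR_BGR2HSV)
    m=(hs[...,0]>=lo)&(hs[...,0]<=hi)&(hs[...,1]>140)&(P[...,2]<.05)&(P[...,2]>.012)&(P[...,0]>.46)&(P[...,0]<.62)&(P[...,1]>-.05)&(P[...,1]<.17)
    k,l,st,_=cv2.connectedComponentsWithStats(m.astype('uint8')); i=1+st[1:,4].argmax()
    q=P[(l==i)&(P[...,2]>.027)]; a,b=np.polyfit(q[:,0],q[:,1],1)
    return dict(n=len(q),x=(q[:,0].min().round(4),q[:,0].max().round(4)),y52=(a*.52+b).round(4),ang=np.degrees(np.arctan(a)).round(2),z=np.median(q[:,2]).round(4))
E
python3 - <<'E'
from h import *
for n in('wrist','top','side'):
  c=shot(n)
  for k in('blue','yel'):
    try: print(n,k,handle(c,k))
    except Exception as e: print(n,k,e)
E
```

```text
wrist blue {'n': 595, 'x': (np.float64(0.5293), np.float64(0.5806)), 'y52': np.float64(0.0339), 'ang': np.float64(-3.07), 'z': np.float64(0.0314)}
wrist yel {'n': 427, 'x': (np.float64(0.5094), np.float64(0.56)), 'y52': np.float64(0.1036), 'ang': np.float64(12.81), 'z': np.float64(0.0315)}
top blue {'n': 86, 'x': (np.float64(0.5254), np.float64(0.5745)), 'y52': np.float64(0.0307), 'ang': np.float64(6.88), 'z': np.float64(0.0309)}
top yel {'n': 193, 'x': (np.float64(0.5035), np.float64(0.5757)), 'y52': np.float64(0.1029), 'ang': np.float64(3.77), 'z': np.float64(0.031)}
side blue {'n': 161, 'x': (np.float64(0.5308), np.float64(0.6081)), 'y52': np.float64(0.0379), 'ang': np.float64(-3.28), 'z': np.float64(0.0308)}
side yel {'n': 47, 'x': (np.float64(0.5097), np.float64(0.5294)), 'y52': np.float64(0.1059), 'ang': np.float64(6.05), 'z': np.float64(0.03)}
```

```bash
python3 -m pendant '[{"jaw":0.45,"linear":[-3.9,0,0],"twist":0},{"jaw":0.45,"linear":[-3.9,0,0],"twist":0},{"jaw":0.45,"linear":[0,0,4],"twist":0},{"jaw":0.45,"linear":[0,0,4],"twist":0},{"jaw":0.45,"linear":[0,0,4],"twist":0},{"jaw":0.45,"linear":[0,0,4],"twist":0},{"jaw":0.45,"linear":[0,0,3],"twist":0},{"jaw":0.45,"linear":[0,0,1.5],"twist":0},{"jaw":0.45,"linear":[0,0,0.7],"twist":0},{"jaw":0.45,"linear":[0,0,0],"twist":0}]'
python3 -m pendant '[{"jaw":0,"linear":[0,0,0],"twist":0},{"jaw":0,"linear":[0,0,0],"twist":0},{"jaw":0,"linear":[0,0,0],"twist":0},{"jaw":0,"linear":[0,0,0],"twist":0},{"jaw":0,"linear":[0,0,0],"twist":0}]' 4
python3 -m pendant '[{"jaw":0,"linear":[0,0,-1.5],"twist":0},{"jaw":0,"linear":[0,0,-2],"twist":0},{"jaw":0,"linear":[0,0,-2],"twist":0},{"jaw":0,"linear":[0,0,-2],"twist":0},{"jaw":0,"linear":[0,0,-2],"twist":0},{"jaw":0,"linear":[0,0,-2],"twist":0},{"jaw":0,"linear":[0,0,-2],"twist":0},{"jaw":0,"linear":[0,0,-2],"twist":0},{"jaw":0,"linear":[0,0,-2],"twist":0},{"jaw":0,"linear":[0,0,-2],"twist":0},{"jaw":0,"linear":[0,0,0],"twist":0}]'
python3 -c "
from h import *
c=shot('side')
cv2.imwrite('pics/s7.png',cv2.resize(c['color'][120:380,200:420],None,fx=2.2,fy=2.2))"
```

```text
time: 15.67
position: [0.533, 0.0338, 0.0328]
tool_rot: [0.028, 1.0, 0.0, -0.002]
ft_force: [-1.2, 0.0, 0.9]
grip_width: 0.0393
grip_force: 0.0
time: 16.08
position: [0.5349, 0.0346, 0.0359]
tool_rot: [0.026, 1.0, -0.0, 0.001]
ft_force: [-0.2, -0.3, 4.6]
grip_width: 0.0223
grip_force: 4.0
time: 17.0
position: [0.5361, 0.0348, 0.2335]
tool_rot: [0.026, 1.0, -0.0, 0.004]
ft_force: [0.8, 0.0, -0.3]
grip_width: 0.0218
grip_force: 4.0
```

View pics/s7.png

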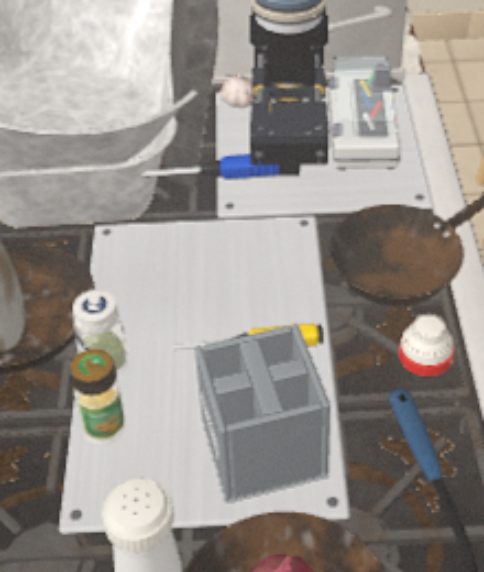

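Side view: blue is held at the butt, still horizontal (needle to the left at (170,172)). I'll lower the grip to 3 N so it can swing, adding small vertical bobs.

```bash
python3 -m pendant '[{"jaw":0,"linear":[0,0,0],"twist":0},{"jaw":0,"linear":[0,0,0],"twist":0},{"jaw":0,"linear":[0,0,-2],"twist":0},{"jaw":0,"linear":[0,0,-4],"twist":0},{"jaw":0,"linear":[0,0,0],"twist":0},{"jaw":0,"linear":[0,0,0],"twist":0}]' 3
python3 - <<'E'
from h import *
c=shot('side','s8');P=c['P'];hs=cv2.cvtColor(c['color'],cv2.COLOR_BGR2HSV)
m=(hs[...,0]>=105)&(hs[...,0]<=130)&(hs[...,1]>140)&(P[...,2]>.1)&(P[...,0]>.4)&(P[...,1]>-.1)&(P[...,1]<.1)
q=P[m];print(len(q),q.min(0),q.max(0)); a=np.linalg.svd(q-q.mean(0))[2][0];print(a)
E
```

```text
time: 17.55
position: [0.5348, 0.0347, 0.2901]
tool_rot: [0.027, 1.0, -0.0, 0.001]
ft_force: [-0.6, 1.0, -1.1]
grip_width: 0.0218
grip_force: 3.0
193 [0.53892219 0.03011532 0.22747733] [0.58961703 0.05687916 0.29165821]
[ 0.6907884  -0.05933949 -0.72061794]
```

It swung to about 46°. More bobs.

```bash
python3 -m pendant '[{"jaw":0,"linear":[0,0,1.5],"twist":0},{"jaw":0,"linear":[0,0,1.5],"twist":0},{"jaw":0,"linear":[0,0,0],"twist":0},{"jaw":0,"linear":[0,0,-4],"twist":0},{"jaw":0,"linear":[0,0,0],"twist":0},{"jaw":0,"linear":[0,0,1.5],"twist":0},{"jaw":0,"linear":[0,0,1.5],"twist":0},{"jaw":0,"linear":[0,0,0],"twist":0},{"jaw":0,"linear":[0,0,-4],"twist":0},{"jaw":0,"linear":[0,0,0],"twist":0},{"jaw":0,"linear":[0,0,0],"twist":0}]' 3
cat >> h.py <<'E'
def held(col):
    lo,hi={'blue':(105,130),'yel':(18,33)}[col]
    c=shot('side');P=c['P'];hs=cv2.cvtColor(c['color'],cv2.COLOR_BGR2HSV)
    p=robot.get_obs()['position']
    m=(hs[...,0]>=lo)&(hs[...,0]<=hi)&(hs[...,1]>140)&(np.linalg.norm(P-p,axis=-1)<.15)
    q=P[m];a=np.linalg.svd(q-q.mean(0))[2][0];a*=-np.sign(a[2])
    print(len(q),'mid',q.mean(0).round(4),'z',q[:,2].min(),q[:,2].max(),'dir',a.round(3),'tcp',p.round(4)); return c
E
python3 -c "
from h import *
held('blue')"
```

```text
time: 18.52
position: [0.5355, 0.0346, 0.3118]
tool_rot: [0.027, 1.0, -0.0, 0.003]
ft_force: [-0.1, -1.1, 0.0]
grip_width: 0.0006
grip_force: 0.0h.py:30: RuntimeWarning: Mean of empty slice.
  q=P[m];a=np.linalg.svd(q-q.mean(0))[2][0];a*=-np.sign(a[2])
  ret = um.true_divide(
h.py:31: RuntimeWarning: Mean of empty slice.
  print(len(q),'mid',q.mean(0).round(4),'z',q[:,2].min(),q[:,2].max(),'dir',a.round(3),'tcp',p.round(4)); return c
Traceback (most recent call last):
  File "h.py", line 31, in held
    print(len(q),'mid',q.mean(0).round(4),'z',q[:,2].min(),q[:,2].max(),'dir',a.round(3),'tcp',p.round(4)); return c
                                              ~~~~~~~~~~^^
ValueError: zero-size array to reduction operation minimum which has no identity
```

Dropped (perhaps the slackening event). I'll see where it landed.

Run:
```python
from h import *
s=shot('side'); t=shot('top');
cv2.imwrite('pics/s9.png',np.vstack([cv2.resize(s['color'][140:380,200:440],(480,480))[:300],cv2.resize(t['color'][200:320,170:360],(480,303))]))
```

```text
(no output)
```

View pics/s9.png

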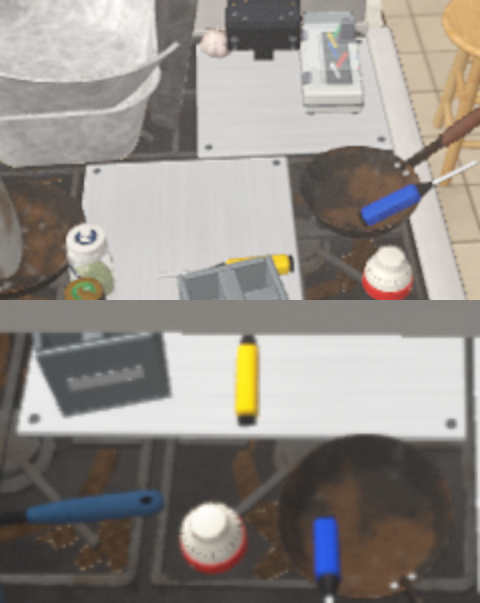

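Blue fell into the pan: handle at side-crop (390,205), needle over the front rim towards the robot, and yellow is undisturbed. I'll localise it.

Run:
```python
from h import *
for n in('side','top'):
  c=shot(n);P=c['P'];hs=cv2.cvtColor(c['color'],cv2.COLOR_BGR2HSV)
  m=(hs[...,0]>=105)&(hs[...,0]<=130)&(hs[...,1]>140)&(P[...,2]>-.02)&(P[...,0]>.3)&(P[...,0]<.5)&(P[...,1]>-.12)&(P[...,1]<.12)
  q=P[m];a=np.linalg.svd(q-q.mean(0))[2][0];print(n,len(q),q.mean(0).round(4),a.round(3),q.min(0).round(3),q.max(0).round(3))
  e=(q-q.mean(0))@a; print('ends',q[e<np.percentile(e,5)].mean(0).round(4),q[e>np.percentile(e,95)].mean(0).round(4))
  # pan heights
  for y in(-.06,-.03,.0,.03,.06):
    print(y,[ (x,float(np.nanmedian(P[(abs(P[...,0]-x)<.006)&(abs(P[...,1]-y)<.006)][:,2]).round(3))) for x in(.3,.33,.36,.4,.44,.46,.48)])
```

```text
side 258 [0.3717 0.0246 0.0383] [ 0.873  0.083 -0.482] [0.335 0.007 0.01 ] [0.407 0.037 0.06 ]
ends [0.3397 0.0214 0.0551] [0.4039 0.0269 0.0211]
-0.06 [(0.3, -0.026), (0.33, 0.039), (0.36, 0.01), (0.4, 0.002), (0.44, 0.002), (0.46, 0.019), (0.48, -0.033)]
-0.03 [(0.3, -0.027), (0.33, 0.033), (0.36, 0.002), (0.4, 0.002), (0.44, 0.001), (0.46, 0.003), (0.48, 0.019)]
0.0 [(0.3, -0.026), (0.33, -0.032), (0.36, 0.043), (0.4, 0.006), (0.44, 0.002), (0.46, 0.638), (0.48, 0.635)]
0.03 [(0.3, -0.025), (0.33, -0.029), (0.36, 0.031), (0.4, 0.013), (0.44, -0.034), (0.46, -0.001), (0.48, -0.002)]
0.06 [(0.3, -0.026), (0.33, -0.032), (0.36, -0.003), (0.4, 0.019), (0.44, 0.033), (0.46, -0.03), (0.48, -0.01)]
top 206 [0.367  0.0193 0.0405] [-0.836 -0.11   0.538] [ 0.334  0.008 -0.003] [0.405 0.034 0.061]
ends [0.3995 0.0281 0.0088] [0.3359 0.0151 0.0595]
-0.06 [(0.3, -0.348), (0.33, -0.03), (0.36, 0.003), (0.4, 0.002), (0.44, 0.003), (0.46, 0.027), (0.48, -0.002)]
-0.03 [(0.3, -0.309), (0.33, -0.034), (0.36, 0.002), (0.4, 0.001), (0.44, 0.001), (0.46, 0.004), (0.48, 0.032)]
0.0 [(0.3, -0.35), (0.33, -0.033), (0.36, 0.002), (0.4, 0.002), (0.44, 0.002), (0.46, 0.004), (0.48, 0.032)]
0.03 [(0.3, -0.409), (0.33, -0.033), (0.36, 0.028), (0.4, 0.019), (0.44, 0.003), (0.46, 0.026), (0.48, nan)]
0.06 [(0.3, -0.409), (0.33, -0.036), (0.36, -0.034), (0.4, 0.029), (0.44, 0.036), (0.46, -0.002), (0.48, -0.008)]
  return np.nanmean(a, axis, out=out, keepdims=keepdims)
```

```bash
python3 -m pendant '[{"jaw":0.35,"linear":[3,0,2],"twist":-4.8},{"jaw":0.35,"linear":[3,0,2],"twist":-4.8},{"jaw":0.35,"linear":[2,0,2],"twist":0},{"jaw":0.35,"linear":[0,0,0],"twist":0},{"jaw":0.35,"linear":[0,0,0],"twist":0},{"jaw":0.35,"linear":[0,0,0],"twist":0}]'
python3 - <<'E'
from h import *
c=shot('wrist');P=c['P'];hs=cv2.cvtColor(c['color'],cv2.COLOR_BGR2HSV)
o=robot.get_obs();print(o['position'].round(4),R.from_quat(o['tool_rot']).as_matrix().round(3).tolist())
m=(hs[...,0]>=105)&(hs[...,0]<=130)&(hs[...,1]>140)&(P[...,2]>-.02)&(P[...,0]>.3)&(P[...,0]<.5)&(P[...,1]>-.12)&(P[...,1]<.09)
q=P[m];a=np.linalg.svd(q-q.mean(0))[2][0];a*=np.sign(a[0]);print(len(q),q.mean(0).round(4),a.round(3))
e=(q-q.mean(0))@a; print('ends',q[e<np.percentile(e,3)].mean(0).round(4),q[e>np.percentile(e,97)].mean(0).round(4))
for x in(.385,.395,.405):
  r=P[(abs(P[...,0]-x)<.003)&(P[...,1]>-.02)&(P[...,1]<.09)]; 
  print(x,[(round(y,3),float(np.nanmedian(r[abs(r[:,1]-y)<.003][:,2]).round(3))) for y in np.arange(-.012,.085,.006)])
cv2.imwrite('pics/w10.png',cv2.resize(c['color'][20:280,140:480],None,fx=2,fy=2))
E
```

```text
time: 19.27
position: [0.4555, 0.033, 0.2499]
tool_rot: [-0.057, 0.998, -0.0, 0.001]
ft_force: [0.2, 0.4, 0.2]
grip_width: 0.028
grip_force: 0.0
[0.4561 0.0329 0.2502] [[-0.993, -0.114, 0.003], [-0.114, 0.993, -0.0], [-0.003, -0.001, -1.0]]
1410 [0.373  0.0193 0.0539] [0.215 0.011 0.976]
ends [0.4007 0.0191 0.0187] [0.4359 0.0124 0.3156]
0.385 [(np.float64(-0.012), 0.002), (np.float64(-0.006), 0.002), (np.float64(0.0), 0.003), (np.float64(0.006), 0.002), (np.float64(0.012), 0.033), (np.float64(0.018), 0.035), (np.float64(0.024), 0.035), (np.float64(0.03), 0.032), (np.float64(0.036), 0.002), (np.float64(0.042), 0.004), (np.float64(0.048), 0.009), (np.float64(0.054), 0.022), (np.float64(0.06), 0.033), (np.float64(0.066), 0.036), (np.float64(0.072), -0.032), (np.float64(0.078), -0.032), (np.float64(0.084), -0.033)]
0.395 [(np.float64(-0.012), 0.002), (np.float64(-0.006), 0.002), (np.float64(0.0), 0.002), (np.float64(0.006), 0.002), (np.float64(0.012), 0.028), (np.float64(0.018), 0.03), (np.float64(0.024), 0.03), (np.float64(0.03), 0.027), (np.float64(0.036), 0.002), (np.float64(0.042), 0.003), (np.float64(0.048), 0.006), (np.float64(0.054), 0.016), (np.float64(0.06), 0.029), (np.float64(0.066), 0.036), (np.float64(0.072), -0.032), (np.float64(0.078), -0.033), (np.float64(0.084), -0.035)]
0.405 [(np.float64(-0.012), 0.002), (np.float64(-0.006), 0.002), (np.float64(0.0), 0.002), (np.float64(0.006), 0.002), (np.float64(0.012), 0.003), (np.float64(0.018), 0.024), (np.float64(0.024), 0.023), (np.float64(0.03), 0.022), (np.float64(0.036), 0.002), (np.float64(0.042), 0.003), (np.float64(0.048), 0.005), (np.float64(0.054), 0.014), (np.float64(0.06), 0.026), (np.float64(0.066), 0.036), (np.float64(0.072), nan), (np.float64(0.078), -0.033), (np.float64(0.084), -0.035)]
  return np.nanmean(a, axis, out=out, keepdims=keepdims)
```

View pics/w10.png

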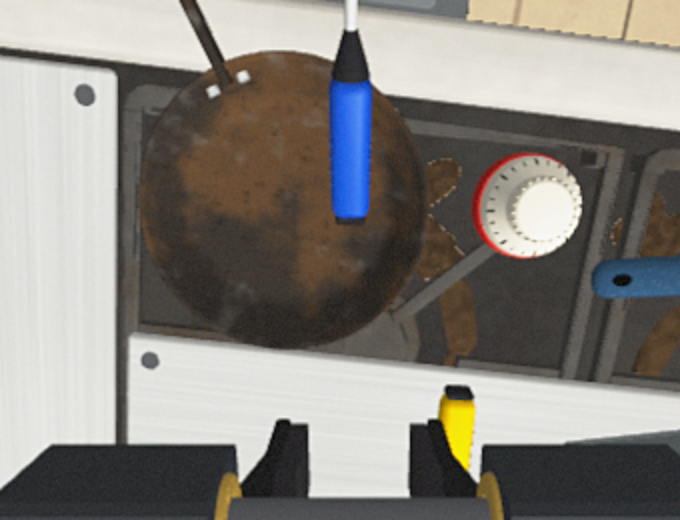

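Blue handle lies at y≈0.022, tilted 29° with needle up over the front rim; room for the fingers is adequate.

```bash
python3 -m pendant '[{"jaw":0.33,"linear":[3.1,-0.2,0],"twist":0},{"jaw":0.33,"linear":[3.1,-0.2,0],"twist":0},{"jaw":0.33,"linear":[0,0,4],"twist":0},{"jaw":0.33,"linear":[0,0,4],"twist":0},{"jaw":0.33,"linear":[0,0,4],"twist":0},{"jaw":0.33,"linear":[0,0,4],"twist":0},{"jaw":0.33,"linear":[0,0,3],"twist":0},{"jaw":0.33,"linear":[0,0,2],"twist":0},{"jaw":0.33,"linear":[0,0,0.7],"twist":0},{"jaw":0.33,"linear":[0,0,0],"twist":0}]'
python3 -m pendant '[{"jaw":0,"linear":[0,0,0],"twist":0},{"jaw":0,"linear":[0,0,0],"twist":0},{"jaw":0,"linear":[0,0,0],"twist":0},{"jaw":0,"linear":[0,0,0],"twist":0},{"jaw":0,"linear":[0,0,0],"twist":0}]' 8
```

```text
time: 20.15
position: [0.3981, 0.0203, 0.0311]
tool_rot: [-0.058, 0.998, -0.001, 0.003]
ft_force: [1.6, -5.2, -0.8]
grip_width: 0.0224
grip_force: 2.6
time: 20.57
position: [0.3976, 0.0209, 0.0327]
tool_rot: [-0.057, 0.998, -0.001, 0.004]
ft_force: [3.6, -4.0, -1.7]
grip_width: 0.0217
grip_force: 13.0
```

```bash
python3 -m pendant '[{"jaw":0,"linear":[0,0,-1],"twist":0},{"jaw":0,"linear":[0,0,-2],"twist":0},{"jaw":0,"linear":[0,0,-2],"twist":0},{"jaw":0,"linear":[0,0,-2],"twist":0},{"jaw":0,"linear":[0,0,-2],"twist":0},{"jaw":0,"linear":[0,0,-2],"twist":0},{"jaw":0,"linear":[0,0,-2],"twist":0},{"jaw":0,"linear":[0,0,0],"twist":0}]'
python3 -c "
from h import *
held('blue')"
```

```text
time: 21.23
position: [0.3945, 0.0223, 0.1653]
tool_rot: [-0.057, 0.998, -0.001, 0.003]
ft_force: [-0.2, -0.4, -1.0]
grip_width: 0.0219
grip_force: 8.0h.py:30: RuntimeWarning: Mean of empty slice.
  q=P[m];a=np.linalg.svd(q-q.mean(0))[2][0];a*=-np.sign(a[2])
  ret = um.true_divide(
h.py:31: RuntimeWarning: Mean of empty slice.
  print(len(q),'mid',q.mean(0).round(4),'z',q[:,2].min(),q[:,2].max(),'dir',a.round(3),'tcp',p.round(4)); return c
Traceback (most recent call last):
  File "h.py", line 31, in held
    print(len(q),'mid',q.mean(0).round(4),'z',q[:,2].min(),q[:,2].max(),'dir',a.round(3),'tcp',p.round(4)); return c
                                              ~~~~~~~~~~^^
ValueError: zero-size array to reduction operation minimum which has no identity
```

```bash
python3 -m pendant '[{"jaw":0,"linear":[-2,-0.2,-0.4],"twist":0},{"jaw":0,"linear":[-3,-0.4,-0.4],"twist":0},{"jaw":0,"linear":[-3,-0.4,-0.4],"twist":0},{"jaw":0,"linear":[-3,-0.4,-0.4],"twist":0},{"jaw":0,"linear":[-3,-0.4,-0.4],"twist":0},{"jaw":0,"linear":[-3,-0.4,-0.4],"twist":0},{"jaw":0,"linear":[-3,-0.4,-0.4],"twist":0},{"jaw":0,"linear":[-2,-0.3,0],"twist":0},{"jaw":0,"linear":[0,0,0],"twist":0},{"jaw":0,"linear":[0,0,0],"twist":0}]'
python3 -c "
from h import *
c=held('blue'); cv2.imwrite('pics/s11.png',cv2.resize(c['color'][100:380,200:440],None,fx=2,fy=2))"
```

```text
time: 22.12
position: [0.6144, 0.0188, 0.1881]
tool_rot: [-0.057, 0.998, 0.0, -0.002]
ft_force: [-0.4, 0.0, -1.1]
grip_width: 0.0219
grip_force: 8.0
53 mid [0.5604 0.0196 0.208 ] z 0.1940701791295517 0.21543452406524677 dir [-0.109  0.636 -0.764] tcp [0.613  0.0189 0.1882]
```

View pics/s11.png

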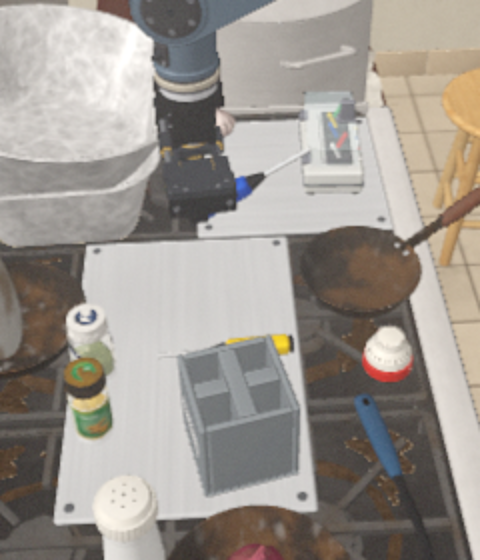

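Blue is held at the butt, needle pointing towards the robot and up (~(290,160)). Now a single gentle 3 N jerk low over the plate, measuring numerically from here (no pictures left).

```bash
cat >> h.py <<'E'
def held2(col):
    lo,hi={'blue':(105,130),'yel':(18,33)}[col]
    o=robot.get_obs();p=o['position']
    for n in('side','top'):
        c=shot(n);P=c['P'];hs=cv2.cvtColor(c['color'],cv2.COLOR_BGR2HSV)
        m=(hs[...,0]>=lo)&(hs[...,0]<=hi)&(hs[...,1]>140)&(np.linalg.norm(P-p,axis=-1)<.15)
        q=P[m]
        if len(q)<5: print(n,'none',len(q)); continue
        d=q-p; f=d[np.argsort(np.linalg.norm(d,axis=1))[-max(5,len(d)//10):]].mean(0)
        print(n,len(q),'mean-tcp',d.mean(0).round(4),'far end-tcp',f.round(4),'pitch',np.degrees(np.arctan2(-f[2],np.hypot(f[0],f[1]))).round(1))
    print('w',o['grip_width'].round(4),o['grip_force'],p.round(4),o['ft_force'].round(1))
E
python3 -m pendant '[{"jaw":0,"linear":[0,0,0],"twist":0},{"jaw":0,"linear":[0,0,0],"twist":0},{"jaw":0,"linear":[0,0,-2],"twist":0},{"jaw":0,"linear":[0,0,0],"twist":0},{"jaw":0,"linear":[0,0,0],"twist":0}]' 3; python3 -c "
from h import *
held2('blue')"
```

```text
time: 22.58
position: [0.615, 0.0184, 0.2114]
tool_rot: [-0.057, 0.998, -0.0, 0.001]
ft_force: [-0.6, 0.4, -1.1]
grip_width: 0.0219
grip_force: 3.0
side 64 mean-tcp [-0.0544  0.0018  0.0128] far end-tcp [-0.0635  0.0001  0.0119] pitch -10.6
top none 0Traceback (most recent call last):
  File "<string>", line 3, in <module>
    held2('blue')
    ~~~~~^^^^^^^^
  File "h.py", line 42, in held2
    print('w',o['grip_width'].round(4),o['grip_force'],p.round(4),o['ft_force'].round(1))
              ^^^^^^^^^^^^^^^^^^^^^
AttributeError: 'float' object has no attribute 'round'
```

It is rotating. Another small jerk, then measure again.

```bash
sed -i "s/o\['grip_width'\].round(4)/o['grip_width']/" h.py
python3 -m pendant '[{"jaw":0,"linear":[0,0,-2.5],"twist":0},{"jaw":0,"linear":[0,0,0],"twist":0},{"jaw":0,"linear":[0,0,1],"twist":0},{"jaw":0,"linear":[0,0,1.5],"twist":0},{"jaw":0,"linear":[0,0,0],"twist":0}]'; python3 -c "
from h import *
held2('blue')"
python3 -m pendant '[{"jaw":0,"linear":[0,0,-3.5],"twist":0},{"jaw":0,"linear":[0,0,0],"twist":0},{"jaw":0,"linear":[0,0,1],"twist":0},{"jaw":0,"linear":[0,0,1.5],"twist":0},{"jaw":0,"linear":[0,0,0],"twist":0}]'; python3 -c "
from h import *
held2('blue')"
```

```text
time: 23.1
position: [0.6119, 0.0188, 0.206]
tool_rot: [-0.057, 0.998, 0.001, -0.004]
ft_force: [-0.6, 0.7, -2.7]
grip_width: 0.0221
grip_force: 3.0
side 110 mean-tcp [-0.0499  0.0028 -0.007 ] far end-tcp [-0.0664 -0.0024 -0.0063] pitch 5.4
top none 0
w 0.022142051965307104 2.9999521002173424 [0.6119 0.0188 0.206 ] [-0.6  0.7 -2.7]
time: 23.62
position: [0.6122, 0.0188, 0.2166]
tool_rot: [-0.057, 0.998, 0.001, -0.003]
ft_force: [-0.5, -0.1, -2.6]
grip_width: 0.022
grip_force: 3.0
side 170 mean-tcp [-0.0374  0.0036 -0.0301] far end-tcp [-0.0581  0.0004 -0.0408] pitch 35.0
top none 0
w 0.022011719715853462 2.999916337430477 [0.6122 0.0188 0.2166] [-0.5 -0.1 -2.6]
```

```bash
python3 -m pendant '[{"jaw":0,"linear":[0,0,-3.5],"twist":0},{"jaw":0,"linear":[0,0,0],"twist":0},{"jaw":0,"linear":[0,0,1],"twist":0},{"jaw":0,"linear":[0,0,1.5],"twist":0},{"jaw":0,"linear":[0,0,0],"twist":0}]'; python3 -c "
from h import *
held2('blue')"
```

```text
time: 24.13
position: [0.6123, 0.0188, 0.2267]
tool_rot: [-0.057, 0.998, 0.001, -0.003]
ft_force: [-0.3, 0.2, -1.5]
grip_width: 0.0219
grip_force: 3.0
side 155 mean-tcp [-0.0269  0.0055 -0.0406] far end-tcp [-0.0449  0.0039 -0.059 ] pitch 52.7
top none 0
w 0.021858515919306046 2.999967634677887 [0.6123 0.0188 0.2267] [-0.3  0.2 -1.5]
```

```bash
python3 -m pendant '[{"jaw":0,"linear":[0,0,-3.5],"twist":0},{"jaw":0,"linear":[0,0,0],"twist":0},{"jaw":0,"linear":[0,0,1.5],"twist":0},{"jaw":0,"linear":[0,0,2],"twist":0},{"jaw":0,"linear":[0,0,0],"twist":0}]'; python3 -c "
from h import *
held2('blue')"
python3 -m pendant '[{"jaw":0,"linear":[0,0,-3.5],"twist":0},{"jaw":0,"linear":[0,0,0],"twist":0},{"jaw":0,"linear":[0,0,1.5],"twist":0},{"jaw":0,"linear":[0,0,2],"twist":0},{"jaw":0,"linear":[0,0,0],"twist":0}]'; python3 -c "
from h import *
held2('blue')"
```

```text
time: 24.65
position: [0.6129, 0.0187, 0.2276]
tool_rot: [-0.057, 0.998, 0.001, -0.003]
ft_force: [-1.5, 0.3, -1.6]
grip_width: 0.0223
grip_force: 3.0
side 136 mean-tcp [-0.0202  0.0068 -0.0463] far end-tcp [-0.0352  0.0046 -0.0671] pitch 62.1
top none 0
w 0.022320153623649332 2.9999299719929695 [0.6129 0.0187 0.2276] [-1.5  0.3 -1.6]
time: 25.17
position: [0.6136, 0.0186, 0.2287]
tool_rot: [-0.057, 0.998, 0.0, -0.002]
ft_force: [-0.7, -0.4, -1.8]
grip_width: 0.0223
grip_force: 3.0
side 133 mean-tcp [-0.0156  0.0077 -0.0487] far end-tcp [-0.0298  0.0064 -0.0708] pitch 66.7
top none 0
w 0.022326088030416427 2.9999856278300285 [0.6136 0.0186 0.2287] [-0.7 -0.4 -1.8]
```

Blue is ~65° down. I'll locate the handle and needle precisely from all depth points beneath the gripper.

```bash
cat >> h.py <<'E'
def below(off=(.0025,.004,0)):
    o=robot.get_obs();p=o['position'];P=shot('side')['P']-np.array(off)
    d=P-p
    m=(abs(d[...,0])<.13)&(abs(d[...,1])<.035)&(d[...,2]<-.018)&(P[...,2]>.025)
    q=d[m]
    for z in np.arange(-.025,-.2,-.015):
        r=q[abs(q[:,2]-z)<.0075]
        if len(r): print(round(z,3),len(r),'x',np.median(r[:,0]).round(4),r[:,0].min().round(3),r[:,0].max().round(3),'y',np.median(r[:,1]).round(4))
    print('tcp',p.round(4),o['grip_width'],'force',o['ft_force'].round(1))
E
python3 -c "
from h import *
below()"
```

```text
-0.025 35 x -0.0009 -0.015 0.015 y 0.0073
-0.04 61 x -0.0142 -0.024 0.007 y 0.0057
-0.055 57 x -0.0234 -0.033 -0.004 y 0.0044
-0.07 47 x -0.0275 -0.038 -0.013 y 0.0035
-0.085 24 x -0.0371 -0.042 -0.027 y 0.0001
-0.1 11 x -0.0442 -0.049 -0.029 y -0.0062
-0.115 10 x -0.0525 -0.056 -0.049 y -0.0086
-0.13 17 x -0.061 -0.068 -0.056 y -0.0087
-0.145 9 x -0.0709 -0.073 -0.066 y -0.0093
-0.19 1 x -0.13 -0.13 -0.13 y -0.0342
tcp [0.615  0.0184 0.2309] 0.021917726666081806 force [-0.3 -0.3 -0.5]
```

Needle is clear in depth: pitch ≈59°, tip 72 mm forward and 150 mm below the TCP. I'll align with the stand (13.4°), go above the near-right well, and re-measure.

```bash
python3 -m pendant '[{"jaw":0,"linear":[0,0,0],"twist":-2},{"jaw":0,"linear":[0,0,-1.5],"twist":-2.5},{"jaw":0,"linear":[0,0,-2],"twist":-2.4},{"jaw":0,"linear":[0,0,-2],"twist":0},{"jaw":0,"linear":[0,0,-1.5],"twist":0},{"jaw":0,"linear":[-0.7,2.0,0],"twist":0},{"jaw":0,"linear":[-0.7,3.0,0],"twist":0},{"jaw":0,"linear":[-0.7,3.0,0],"twist":0},{"jaw":0,"linear":[-0.7,3.0,0],"twist":0},{"jaw":0,"linear":[-0.7,3.0,0],"twist":0},{"jaw":0,"linear":[-0.7,3.0,0],"twist":0},{"jaw":0,"linear":[-0.7,2.9,0],"twist":0}]' 5
python3 -m pendant '[{"jaw":0,"linear":[0,0,0],"twist":0},{"jaw":0,"linear":[0,0,0],"twist":0}]'
python3 - <<'E'
from h import *
below(); o=robot.get_obs(); print(R.from_quat(o['tool_rot']).as_matrix().round(3).tolist())
w=shot('wrist');P=w['P']; t=shot('top')['P']
for n,Q in(('wrist',P),('top',t)):
  m=(Q[...,2]>.12)&(Q[...,2]<.135)&(Q[...,0]>.48)&(Q[...,0]<.68)&(Q[...,1]>.15)&(Q[...,1]<.35); print(n,m.sum(), Q[m].min(0) if m.any() else '',Q[m].max(0) if m.any() else '')
  print(rect(Q,.122,.134,.48,.68,.15,.35))
E
```

```text
time: 26.32
position: [0.6168, 0.2252, 0.3025]
tool_rot: [-0.117, 0.993, 0.0, 0.002]
ft_force: [0.9, 0.5, -0.6]
grip_width: 0.022
grip_force: 5.0
time: 26.48
position: [0.6165, 0.2252, 0.3019]
tool_rot: [-0.119, 0.993, -0.0, 0.001]
ft_force: [0.2, -0.6, -1.0]
grip_width: 0.0218
grip_force: 5.0
-0.025 31 x -0.0035 -0.015 0.008 y 0.0073
-0.04 79 x -0.0126 -0.024 0.005 y 0.0051
-0.055 75 x -0.0218 -0.032 -0.006 y 0.0026
-0.07 60 x -0.0281 -0.037 -0.009 y 0.0007
-0.085 32 x -0.0358 -0.041 -0.023 y -0.0036
-0.1 16 x -0.0428 -0.049 -0.037 y -0.0108
-0.115 15 x -0.0509 -0.055 -0.043 y -0.0126
-0.13 17 x -0.0591 -0.065 -0.055 y -0.0144
-0.145 14 x -0.0674 -0.072 -0.063 y -0.0169
-0.175 836 x -0.035 -0.1 0.13 y 0.0097
-0.19 467 x -0.0028 -0.092 0.13 y -0.0053
tcp [0.6165 0.2252 0.3019] 0.02184946629318662 force [ 0.2 -0.6 -1. ]
[[-0.972, -0.234, 0.002], [-0.234, 0.972, -0.0], [-0.002, -0.001, -1.0]]
wrist 5933 [0.51313991 0.18084995 0.12003854] [0.64135243 0.30902217 0.13024856]
(5866, array([577. , 245.1]), array([108.3, 108.3]), 13.14, np.float64(0.1275))
top 254 [0.50610934 0.18082742 0.12003838] [0.53699435 0.28934458 0.13142804]
(220, array([531.1, 235. ]), array([ 28.8, 106.6]), 12.8, np.float64(0.1263))
```

Wrist confirms the stand at (0.577, 0.245), 13.1°. The tip is 8 mm front of the well centre as planned. I'll lower it in, then swing it upright against the wall.

```bash
python3 -m pendant '[{"jaw":0,"linear":[0,0,1.5],"twist":0},{"jaw":0,"linear":[0,0,1.5],"twist":0},{"jaw":0,"linear":[0,0,1.5],"twist":0},{"jaw":0,"linear":[0,0,1],"twist":0},{"jaw":0,"linear":[0,0,0],"twist":0}]' 4
python3 -m pendant '[{"jaw":0,"linear":[0.8,0,0],"twist":0},{"jaw":0,"linear":[0.8,0,0],"twist":0},{"jaw":0,"linear":[0.8,0,0],"twist":0},{"jaw":0,"linear":[0.8,0,0],"twist":0},{"jaw":0,"linear":[0,0,0],"twist":0}]'
python3 -c "
from h import *
below()"
```

```text
time: 27.05
position: [0.615, 0.2217, 0.243]
tool_rot: [-0.116, 0.993, -0.0, -0.003]
ft_force: [0.2, -0.4, -0.4]
grip_width: 0.0218
grip_force: 4.0
time: 27.47
position: [0.583, 0.2157, 0.2463]
tool_rot: [-0.117, 0.993, -0.0, -0.0]
ft_force: [-0.3, 0.3, -0.7]
grip_width: 0.0217
grip_force: 4.0
-0.025 10 x -0.0012 -0.009 0.009 y 0.0084
-0.04 60 x -0.0051 -0.015 0.009 y 0.0066
-0.055 54 x -0.0099 -0.021 0.004 y 0.0051
-0.07 53 x -0.0147 -0.026 -0.002 y 0.0039
-0.085 29 x -0.0185 -0.025 -0.006 y 0.0014
-0.1 11 x -0.0228 -0.025 -0.012 y -0.0039
-0.115 662 x -0.0057 -0.064 0.056 y 0.0127
-0.13 278 x -0.0226 -0.06 0.056 y -0.0104
-0.145 214 x -0.0209 -0.057 0.056 y -0.0119
-0.16 164 x -0.0239 -0.057 0.057 y -0.0118
-0.175 24 x 0.0481 -0.049 0.055 y 0.0174
-0.19 8 x 0.0504 0.047 0.056 y 0.0133
tcp [0.583  0.2157 0.2463] 0.02168966608793772 force [-0.3  0.3 -0.7]
```

```bash
python3 -m pendant '[{"jaw":0,"linear":[0.8,0,0],"twist":0},{"jaw":0,"linear":[0.8,0,0],"twist":0},{"jaw":0,"linear":[0.8,0,0],"twist":0},{"jaw":0,"linear":[0.8,0,0],"twist":0},{"jaw":0,"linear":[0.6,0,0],"twist":0},{"jaw":0,"linear":[0.4,0,0],"twist":0},{"jaw":0,"linear":[0,0,0],"twist":0},{"jaw":0,"linear":[-0.4,0,0],"twist":0},{"jaw":0,"linear":[-0.4,0,0],"twist":0},{"jaw":0,"linear":[0,0,0],"twist":0}]'
python3 -c "
from h import *
below()"
```

```text
time: 28.35
position: [0.5537, 0.2083, 0.2456]
tool_rot: [-0.117, 0.993, 0.0, 0.001]
ft_force: [-0.7, -0.5, -0.5]
grip_width: 0.0222
grip_force: 4.0
-0.025 20 x 0.0087 -0.005 0.017 y 0.0083
-0.04 53 x 0.0056 -0.005 0.018 y 0.008
-0.055 53 x 0.0038 -0.007 0.016 y 0.0078
-0.07 52 x 0.0041 -0.009 0.014 y 0.0079
-0.085 35 x 0.0022 -0.006 0.014 y 0.0067
-0.1 13 x 0.0022 -0.004 0.006 y 0.003
-0.115 578 x 0.0222 -0.034 0.085 y 0.013
-0.13 214 x 0.0172 -0.026 0.086 y -0.0051
-0.145 177 x 0.0131 -0.026 0.085 y -0.0064
-0.16 127 x 0.0135 -0.026 0.086 y -0.0066
-0.175 15 x 0.0795 -0.019 0.085 y 0.0248
-0.19 7 x 0.0826 0.078 0.086 y 0.011
tcp [0.5537 0.2083 0.2456] 0.022220607866876647 force [-0.7 -0.5 -0.5]
```

```bash
python3 -m pendant '[{"jaw":0,"linear":[-0.2,0.2,1],"twist":0},{"jaw":0,"linear":[0,0,1.2],"twist":0},{"jaw":0,"linear":[0,0,1.2],"twist":0},{"jaw":0,"linear":[0,0,1.2],"twist":0},{"jaw":0,"linear":[0,0,1],"twist":0},{"jaw":0,"linear":[0,0,0],"twist":0}]'
python3 -c "
from h import *
below()"
```

```text
time: 28.9
position: [0.5519, 0.2103, 0.1866]
tool_rot: [-0.117, 0.993, -0.0, -0.003]
ft_force: [-0.5, -1.2, -0.8]
grip_width: 0.0218
grip_force: 4.0
-0.025 5 x 0.0167 0.017 0.018 y 0.002
-0.04 34 x 0.0055 -0.007 0.017 y 0.0087
-0.055 584 x 0.0244 -0.031 0.087 y 0.0134
-0.07 210 x 0.0201 -0.033 0.087 y -0.0033
-0.085 159 x 0.0444 -0.024 0.086 y -0.0063
-0.1 128 x 0.0425 -0.024 0.088 y -0.0004
-0.115 22 x 0.0793 -0.022 0.087 y 0.0209
-0.13 8 x 0.0835 0.078 0.087 y 0.0122
-0.145 12 x 0.0823 0.079 0.088 y 0.0158
-0.16 6 x 0.0841 0.079 0.086 y 0.0089
tcp [0.5519 0.2103 0.1866] 0.021819184109726327 force [-0.5 -1.2 -0.8]
```

```bash
python3 -m pendant '[{"jaw":0.4,"linear":[0,0,0],"twist":0},{"jaw":0.4,"linear":[0,0,0],"twist":0},{"jaw":0.4,"linear":[0,0,0],"twist":0},{"jaw":0.4,"linear":[0,0,-2],"twist":0},{"jaw":0.4,"linear":[0,0,-4],"twist":0},{"jaw":0.4,"linear":[0,0,-4],"twist":0},{"jaw":0.4,"linear":[0.5,-3,-1],"twist":0},{"jaw":0.4,"linear":[0.5,-3,0],"twist":5},{"jaw":0.4,"linear":[0.5,-3,0],"twist":5},{"jaw":0.4,"linear":[0,0,0],"twist":0},{"jaw":0.4,"linear":[0,0,0],"twist":0}]'
python3 - <<'E'
from h import *
o=robot.get_obs(); print(o['position'].round(4),R.from_quat(o['tool_rot']).as_matrix().round(3).tolist(),o['q'].round(2))
for n in('side','wrist','top'):
  c=shot(n);P=c['P'];hs=cv2.cvtColor(c['color'],cv2.COLOR_BGR2HSV)
  m=(hs[...,0]>=105)&(hs[...,0]<=130)&(hs[...,1]>140)&(P[...,2]>.03)&(P[...,2]<.25)&(P[...,0]>.5)&(P[...,0]<.66)&(P[...,1]>.16)&(P[...,1]<.33)
  q=P[m]
  if len(q): print(n,'blue',len(q),q.mean(0).round(4),q.min(0).round(3),q.max(0).round(3))
  try: print(n,handle(c,'yel'))
  except Exception as e: print(n,e)
E
```

```text
time: 29.87
position: [0.5575, 0.1181, 0.3004]
tool_rot: [-0.029, 1.0, 0.0, 0.001]
ft_force: [-0.1, 0.5, 0.4]
grip_width: 0.0348
grip_force: 0.0
[0.5575 0.1181 0.3004] [[-0.998, -0.058, 0.002], [-0.058, 0.998, 0.0], [-0.002, 0.0, -1.0]] [ 0.01  0.39  1.5   0.    1.25 -1.62]
side blue 163 [0.5643 0.2236 0.151 ] [0.552 0.215 0.118] [0.577 0.228 0.179]
side {'n': 44, 'x': (np.float64(0.5099), np.float64(0.5295)), 'y52': np.float64(0.1063), 'ang': np.float64(4.05), 'z': np.float64(0.0307)}
wrist blue 930 [0.559  0.2082 0.1476] [0.548 0.201 0.054] [0.618 0.245 0.181]
wrist {'n': 893, 'x': (np.float64(0.5096), np.float64(0.5895)), 'y52': np.float64(0.104), 'ang': np.float64(3.09), 'z': np.float64(0.0313)}
top {'n': 216, 'x': (np.float64(0.5034), np.float64(0.5827)), 'y52': np.float64(0.1029), 'ang': np.float64(3.71), 'z': np.float64(0.0304)}
```

Blue stands in the well (top z≈0.18). Yellow's butt grasp would bring the gripper body near the stand corner; checking clearance versus tool yaw.

Run:
```python
import cv2,numpy as np
cad=((576.5,244.5),(108,108),13.2)
for gx in(510,513.5):
  for th in(3,10,15,20,25,30):
    for m in range(0,25):
      if cv2.rotatedRectangleIntersection(cad,((gx,103.6+ (gx-513)*.055),(75+2*m,190+2*m),th))[0]: break
    print(gx,th,'clear mm',m-1)
```

```text
510 3 clear mm -1
510 10 clear mm 0
510 15 clear mm 7
510 20 clear mm 13
510 25 clear mm 18
510 30 clear mm 23
513.5 3 clear mm -1
513.5 10 clear mm -1
513.5 15 clear mm 4
513.5 20 clear mm 9
513.5 25 clear mm 15
513.5 30 clear mm 20
```

```bash
python3 -m pendant '[{"jaw":0.45,"linear":[0,0,0],"twist":-5.6},{"jaw":0.45,"linear":[0,0,0],"twist":-5.6},{"jaw":0.45,"linear":[0,0,0],"twist":-5.5},{"jaw":0.45,"linear":[2.4,0.1,2],"twist":0},{"jaw":0.45,"linear":[2.4,0.1,3],"twist":0},{"jaw":0.45,"linear":[0,0,4],"twist":0},{"jaw":0.45,"linear":[0,0,4],"twist":0},{"jaw":0.45,"linear":[0,0,3],"twist":0},{"jaw":0.45,"linear":[0,0,0],"twist":0},{"jaw":0.45,"linear":[0,0,0],"twist":0}]'
python3 -c "
from h import *
o=robot.get_obs(); p=o['position']; M=R.from_quat(o['tool_rot']).as_matrix(); print(M.round(3).tolist(), 100*M.T@(np.array([.512,.1035,.032])-p))"
```

```text
time: 30.85
position: [0.5105, 0.1056, 0.1384]
tool_rot: [-0.176, 0.984, 0.0, -0.002]
ft_force: [1.0, -0.3, 0.5]
grip_width: 0.0393
grip_force: 0.0
[[-0.938, -0.346, -0.004], [-0.346, 0.938, 0.0], [0.004, 0.001, -1.0]] [-0.10114284 -0.26672879 10.63578462]
```

```bash
python3 -m pendant '[{"jaw":0.45,"linear":[-0.1,-0.2,3],"twist":0},{"jaw":0.45,"linear":[0,0,3],"twist":0},{"jaw":0.45,"linear":[0,0,2.5],"twist":0},{"jaw":0.45,"linear":[0,0,1.4],"twist":0},{"jaw":0.45,"linear":[0,0,0.7],"twist":0},{"jaw":0.45,"linear":[0,0,0],"twist":0}]'
python3 -m pendant '[{"jaw":0,"linear":[0,0,0],"twist":0},{"jaw":0,"linear":[0,0,0],"twist":0},{"jaw":0,"linear":[0,0,0],"twist":0},{"jaw":0,"linear":[0,0,0],"twist":0},{"jaw":0,"linear":[0,0,0],"twist":0},{"jaw":0,"linear":[0,0,0],"twist":0}]' 10
```

```text
time: 31.35
position: [0.5143, 0.1036, 0.034]
tool_rot: [-0.175, 0.985, -0.0, 0.001]
ft_force: [0.7, 0.1, 0.9]
grip_width: 0.0394
grip_force: 0.0
time: 31.85
position: [0.5143, 0.1032, 0.0349]
tool_rot: [-0.175, 0.985, -0.0, 0.002]
ft_force: [-0.8, -0.6, 6.8]
grip_width: 0.0252
grip_force: 9.4
```

```bash
python3 -m pendant '[{"jaw":0,"linear":[0,0,0],"twist":0},{"jaw":0,"linear":[0,0,0],"twist":0},{"jaw":0,"linear":[0,0,0],"twist":0}]' 20
python3 -m pendant '[{"jaw":0,"linear":[0,0,-1],"twist":0},{"jaw":0,"linear":[0,0,-1.5],"twist":0},{"jaw":0,"linear":[0,0,0],"twist":0}]'
python3 -c "
from h import *
held2('yel');print(handle(shot('top'),'yel'))"
```

```text
time: 32.1
position: [0.5142, 0.1032, 0.035]
tool_rot: [-0.175, 0.985, -0.0, 0.002]
ft_force: [-0.1, 0.6, 8.0]
grip_width: 0.0249
grip_force: 18.7
time: 32.35
position: [0.5143, 0.1032, 0.0607]
tool_rot: [-0.175, 0.985, -0.0, 0.002]
ft_force: [0.7, -0.6, -0.7]
grip_width: 0.0226
grip_force: 19.2
side 109 mean-tcp [ 0.03    0.0117 -0.0031] far end-tcp [0.0496 0.0349 0.0214] pitch -19.5
top 76 mean-tcp [-0.0049  0.0004  0.0111] far end-tcp [-0.0287 -0.0066  0.082 ] pitch -70.2
w 0.022633613929877297 19.247006247751415 [0.5143 0.1032 0.0607] [ 0.7 -0.6 -0.7]
{'n': 2, 'x': (np.float64(0.5097), np.float64(0.5101)), 'y52': np.float64(0.1536), 'ang': np.float64(79.36), 'z': np.float64(0.0493)}
```

```bash
python3 -m pendant '[{"jaw":0,"linear":[0,0,-2],"twist":0},{"jaw":0,"linear":[0,0,-3],"twist":0},{"jaw":0,"linear":[0,0,-3],"twist":0},{"jaw":0,"linear":[0,0,-3],"twist":0},{"jaw":0,"linear":[0,0,-2],"twist":0},{"jaw":0,"linear":[-0.9,-2,0],"twist":0},{"jaw":0,"linear":[-0.9,-3,0],"twist":0},{"jaw":0,"linear":[-0.9,-3,0],"twist":0},{"jaw":0,"linear":[0,-1.5,0],"twist":0},{"jaw":0,"linear":[0,0,0],"twist":0},{"jaw":0,"linear":[0,0,0],"twist":0}]' 8
python3 -m pendant '[{"jaw":0,"linear":[0,0,0],"twist":0},{"jaw":0,"linear":[0,0,-2.5],"twist":0},{"jaw":0,"linear":[0,0,0],"twist":0},{"jaw":0,"linear":[0,0,1.5],"twist":0},{"jaw":0,"linear":[0,0,1],"twist":0},{"jaw":0,"linear":[0,0,0],"twist":0}]' 3
python3 -c "
from h import *
held2('yel');below()"
```

```text
time: 33.42
position: [0.57, 0.0229, 0.1873]
tool_rot: [-0.174, 0.985, 0.001, -0.001]
ft_force: [-0.2, 0.2, -0.3]
grip_width: 0.022
grip_force: 7.9
time: 33.92
position: [0.5685, 0.0245, 0.1859]
tool_rot: [-0.175, 0.984, 0.001, -0.003]
ft_force: [-1.0, -0.5, -0.6]
grip_width: 0.0218
grip_force: 3.0
side 271 mean-tcp [ 0.033   0.0212 -0.0258] far end-tcp [ 0.0431  0.0474 -0.0109] pitch 9.7
top none 0
w 0.021754033098592612 2.9998430237174034 [0.5685 0.0245 0.1859] [-1.  -0.5 -0.6]
-0.025 106 x 0.0273 0.001 0.049 y 0.0132
-0.04 118 x 0.0469 0.011 0.067 y 0.0206
-0.055 61 x 0.0625 0.036 0.078 y 0.0263
-0.07 21 x 0.0855 0.078 0.1 y 0.0305
-0.085 2 x 0.1096 0.103 0.116 y 0.0346
-0.145 21 x -0.1017 -0.127 -0.087 y 0.0059
-0.16 14 x -0.1115 -0.125 -0.089 y 0.014
tcp [0.57   0.024  0.1874] 0.021277447039276642 force [0.5 0.2 0.4]
```

```bash
python3 -m pendant '[{"jaw":0,"linear":[0,0,-3.5],"twist":0},{"jaw":0,"linear":[0,0,0],"twist":0},{"jaw":0,"linear":[0,0,1],"twist":0},{"jaw":0,"linear":[0,0,1.5],"twist":0},{"jaw":0,"linear":[0,0,0],"twist":0}]'; python3 -c "
from h import *
below()"
python3 -m pendant '[{"jaw":0,"linear":[0,0,-3],"twist":0},{"jaw":0,"linear":[0,0,0],"twist":0},{"jaw":0,"linear":[0,0,1],"twist":0},{"jaw":0,"linear":[0,0,1],"twist":0},{"jaw":0,"linear":[0,0,0],"twist":0}]'; python3 -c "
from h import *
below()"
```

```text
time: 34.48
position: [0.5686, 0.0236, 0.1953]
tool_rot: [-0.175, 0.985, 0.001, -0.003]
ft_force: [-1.3, 0.9, -1.3]
grip_width: 0.022
grip_force: 3.0
-0.025 73 x 0.0162 -0.003 0.028 y 0.01
-0.04 92 x 0.0289 0.002 0.044 y 0.0144
-0.055 78 x 0.0415 0.017 0.054 y 0.0191
-0.07 42 x 0.052 0.03 0.06 y 0.0219
-0.085 18 x 0.0628 0.051 0.073 y 0.0232
-0.1 22 x 0.0774 0.071 0.087 y 0.0283
-0.115 14 x 0.0919 0.084 0.1 y 0.0325
-0.13 1 x 0.0979 0.098 0.098 y 0.033
-0.16 35 x -0.105 -0.129 -0.085 y 0.0118
-0.175 5 x -0.1223 -0.127 -0.099 y 0.0205
tcp [0.5686 0.0236 0.1953] 0.022031625171529224 force [-1.3  0.9 -1.3]
time: 34.95
position: [0.5686, 0.0236, 0.205]
tool_rot: [-0.175, 0.985, 0.001, -0.003]
ft_force: [-1.0, 0.4, -1.2]
grip_width: 0.0218
grip_force: 3.0
-0.025 71 x 0.0153 -0.003 0.028 y 0.0099
-0.04 81 x 0.0241 0.002 0.038 y 0.0124
-0.055 79 x 0.0362 0.014 0.049 y 0.0178
-0.07 48 x 0.0447 0.025 0.055 y 0.0207
-0.085 23 x 0.0571 0.045 0.063 y 0.0203
-0.1 16 x 0.0683 0.06 0.074 y 0.0247
-0.115 17 x 0.0789 0.074 0.087 y 0.0285
-0.13 11 x 0.0897 0.085 0.095 y 0.0332
-0.16 6 x -0.0911 -0.109 -0.085 y -0.0075
-0.175 37 x -0.1072 -0.129 -0.085 y 0.0119
tcp [0.5686 0.0236 0.205 ] 0.021787206305787444 force [-1.   0.4 -1.2]
```

```bash
python3 -m pendant '[{"jaw":0,"linear":[0,0,-3.5],"twist":0},{"jaw":0,"linear":[0,0,0],"twist":0},{"jaw":0,"linear":[0,0,1],"twist":0},{"jaw":0,"linear":[0,0,2],"twist":0},{"jaw":0,"linear":[0,0,0],"twist":0},{"jaw":0,"linear":[0,0,-3.5],"twist":0},{"jaw":0,"linear":[0,0,0],"twist":0}]'; python3 -c "
from h import *
below(); o=robot.get_obs();print(R.from_quat(o['tool_rot']).as_matrix().round(3).tolist())"
```

```text
time: 35.58
position: [0.5731, 0.023, 0.2511]
tool_rot: [-0.175, 0.985, -0.001, 0.002]
ft_force: [1.8, -0.8, 1.5]
grip_width: 0.0223
grip_force: 3.0
-0.025 59 x 0.0118 -0.007 0.021 y 0.0083
-0.04 73 x 0.0171 -0.002 0.029 y 0.0109
-0.055 75 x 0.0251 0.006 0.039 y 0.0142
-0.07 59 x 0.0332 0.016 0.045 y 0.0162
-0.085 30 x 0.0408 0.026 0.048 y 0.0167
-0.1 18 x 0.049 0.041 0.057 y 0.0172
-0.115 16 x 0.0594 0.054 0.065 y 0.0208
-0.13 13 x 0.0676 0.063 0.073 y 0.0224
-0.145 11 x 0.0735 0.068 0.079 y 0.0259
tcp [0.5731 0.023  0.2511] 0.022257051796138256 force [ 1.8 -0.8  1.5]
[[-0.939, -0.345, 0.005], [-0.345, 0.939, -0.001], [-0.004, -0.002, -1.0]]
```

```bash
python3 -m pendant '[{"jaw":0,"linear":[0,0,-1.5],"twist":2},{"jaw":0,"linear":[0,0,-2],"twist":2.5},{"jaw":0,"linear":[0,0,-2],"twist":2.5},{"jaw":0,"linear":[-0.1,2.1,0],"twist":0},{"jaw":0,"linear":[-0.1,3.1,0],"twist":0},{"jaw":0,"linear":[-0.1,3.1,0],"twist":0},{"jaw":0,"linear":[-0.1,3.1,0],"twist":0},{"jaw":0,"linear":[-0.1,3.1,0],"twist":0},{"jaw":0,"linear":[-0.1,3.1,0],"twist":0},{"jaw":0,"linear":[-0.1,3.1,0],"twist":0},{"jaw":0,"linear":[-0.1,2.4,0],"twist":0},{"jaw":0,"linear":[0,1,0],"twist":0}]' 5
python3 -m pendant '[{"jaw":0,"linear":[0,0,0],"twist":0},{"jaw":0,"linear":[0,0,0],"twist":0}]'
python3 -c "
from h import *
below(); o=robot.get_obs();print(R.from_quat(o['tool_rot']).as_matrix().round(3).tolist())"
```

```text
time: 36.63
position: [0.5224, 0.2626, 0.3021]
tool_rot: [-0.116, 0.993, 0.0, -0.001]
ft_force: [-0.3, -0.1, -1.3]
grip_width: 0.0221
grip_force: 5.0
time: 36.8
position: [0.5237, 0.2593, 0.3026]
tool_rot: [-0.115, 0.993, -0.001, -0.001]
ft_force: [0.3, -0.7, -0.4]
grip_width: 0.0219
grip_force: 5.0
-0.025 61 x 0.0143 -0.003 0.021 y 0.0051
-0.04 109 x 0.0197 -0.001 0.031 y 0.0092
-0.055 109 x 0.0295 0.007 0.041 y 0.0114
-0.07 75 x 0.0358 0.014 0.045 y 0.0134
-0.085 37 x 0.0419 0.026 0.048 y 0.0113
-0.1 23 x 0.0502 0.042 0.056 y 0.0108
-0.115 23 x 0.0604 0.054 0.067 y 0.0125
-0.13 20 x 0.069 0.063 0.075 y 0.0147
-0.145 15 x 0.0759 0.072 0.08 y 0.0163
-0.175 853 x 0.0443 -0.012 0.109 y -0.0049
-0.19 301 x 0.0285 -0.012 0.109 y -0.0005
tcp [0.5237 0.2593 0.3026] 0.021938820408314543 force [ 0.3 -0.7 -0.4]
[[-0.974, -0.227, -0.001], [-0.227, 0.974, -0.001], [0.001, -0.001, -1.0]]
```

```bash
python3 -m pendant '[{"jaw":0,"linear":[0,0,1.5],"twist":0},{"jaw":0,"linear":[0,0,1.5],"twist":0},{"jaw":0,"linear":[0,0,1.5],"twist":0},{"jaw":0,"linear":[0,0,1],"twist":0},{"jaw":0,"linear":[0,0,0],"twist":0},{"jaw":0,"linear":[-0.8,0,0],"twist":0},{"jaw":0,"linear":[-0.8,0,0],"twist":0},{"jaw":0,"linear":[-0.8,0,0],"twist":0},{"jaw":0,"linear":[-0.8,0,0],"twist":0},{"jaw":0,"linear":[0,0,0],"twist":0}]' 4
python3 -c "
from h import *
below()"
```

```text
time: 37.68
position: [0.5581, 0.2676, 0.2492]
tool_rot: [-0.114, 0.993, 0.0, 0.002]
ft_force: [0.3, 0.1, 0.1]
grip_width: 0.0218
grip_force: 4.0
-0.04 63 x 0.0139 -0.004 0.021 y 0.0081
-0.055 75 x 0.0164 0.0 0.028 y 0.009
-0.07 70 x 0.0207 0.006 0.031 y 0.0108
-0.085 37 x 0.0271 0.013 0.033 y 0.0107
-0.1 16 x 0.0305 0.025 0.034 y 0.0073
-0.115 444 x 0.0125 -0.046 0.072 y -0.004
-0.13 597 x 0.0099 -0.046 0.074 y 0.0074
-0.145 372 x 0.0068 -0.046 0.073 y 0.0163
-0.16 321 x 0.0029 -0.047 0.074 y 0.0178
-0.175 252 x 0.0074 -0.047 0.075 y 0.0215
-0.19 194 x 0.0055 -0.047 0.074 y 0.0244
tcp [0.5581 0.2676 0.2492] 0.021819199188263305 force [0.3 0.1 0.1]
```

```bash
python3 -m pendant '[{"jaw":0,"linear":[-0.8,0,0],"twist":0},{"jaw":0,"linear":[-0.8,0,0],"twist":0},{"jaw":0,"linear":[-0.8,0,0],"twist":0},{"jaw":0,"linear":[-0.8,0,0],"twist":0},{"jaw":0,"linear":[-0.8,0,0],"twist":0},{"jaw":0,"linear":[-0.7,0,0],"twist":0},{"jaw":0,"linear":[-0.4,0,0],"twist":0},{"jaw":0,"linear":[0,0,0],"twist":0},{"jaw":0,"linear":[0.4,0,0],"twist":0},{"jaw":0,"linear":[0.5,0,0],"twist":0},{"jaw":0,"linear":[0,0,0],"twist":0},{"jaw":0,"linear":[0,0,0],"twist":0}]'
python3 -c "
from h import *
below()"
```

```text
time: 38.73
position: [0.5953, 0.2766, 0.2486]
tool_rot: [-0.115, 0.993, -0.0, -0.0]
ft_force: [0.6, -0.6, -1.0]
grip_width: 0.0221
grip_force: 4.0
-0.04 35 x -0.0037 -0.014 0.006 y 0.0068
-0.055 52 x -0.0013 -0.013 0.009 y 0.0061
-0.07 59 x -0.0006 -0.011 0.01 y 0.0069
-0.085 33 x -0.0 -0.01 0.008 y 0.0058
-0.1 14 x 0.0005 -0.006 0.005 y 0.0029
-0.115 424 x -0.0234 -0.083 0.034 y -0.0017
-0.13 509 x -0.019 -0.083 0.035 y 0.004
-0.145 357 x -0.024 -0.084 0.034 y 0.0088
-0.16 341 x -0.0239 -0.084 0.035 y 0.0106
-0.175 247 x -0.0215 -0.084 0.036 y 0.0138
-0.19 227 x -0.0273 -0.082 0.035 y 0.0161
tcp [0.5953 0.2766 0.2486] 0.02207474648742618 force [ 0.6 -0.6 -1. ]
```

```bash
python3 -m pendant '[{"jaw":0,"linear":[-0.2,0.1,1],"twist":0},{"jaw":0,"linear":[0,0,1.3],"twist":0},{"jaw":0,"linear":[0,0,1.3],"twist":0},{"jaw":0,"linear":[0,0,1.3],"twist":0},{"jaw":0,"linear":[0,0,1.1],"twist":0},{"jaw":0,"linear":[0,0,0],"twist":0}]'
python3 -m pendant '[{"jaw":0.4,"linear":[0,0,0],"twist":0},{"jaw":0.4,"linear":[0,0,0],"twist":0},{"jaw":0.4,"linear":[0,0,0],"twist":0},{"jaw":0.4,"linear":[0,0,-2],"twist":0},{"jaw":0.4,"linear":[0,0,-4],"twist":0},{"jaw":0.4,"linear":[0,0,-4],"twist":0},{"jaw":0.4,"linear":[2,-3,-1],"twist":0},{"jaw":0.4,"linear":[2,-3,0],"twist":0},{"jaw":0.4,"linear":[2,-3,0],"twist":0},{"jaw":0.4,"linear":[2,-3,0],"twist":0},{"jaw":0.4,"linear":[2,-3,0],"twist":0},{"jaw":0.4,"linear":[0,0,0],"twist":0}]'
python3 - <<'E'
from h import *
o=robot.get_obs(); print(o['position'].round(4))
s=shot('side');t=shot('top')
for nm,lo,hi in(('blue',105,130),('yel',18,33)):
  P=s['P'];hs=cv2.cvtColor(s['color'],cv2.COLOR_BGR2HSV)
  m=(hs[...,0]>=lo)&(hs[...,0]<=hi)&(hs[...,1]>140)&(P[...,2]>.0)&(P[...,2]<.25)&(P[...,0]>.3)&(P[...,0]<.66)&(P[...,1]>-.1)&(P[...,1]<.33)
  q=P[m]; print(nm,len(q),q.mean(0).round(4),q.min(0).round(3),q.max(0).round(3))
print('cover',rect(t['P'],.085,.097,.3,.55,-.45,-.1),'tab',rect(t['P'],.1,.14,.3,.55,-.45,-.1))
s0=cv2.imread('pics/side0.png'); t0=cv2.imread('pics/top0.png')
for n,a,b,bx in(('jarw',s0,s,(228,250,262,285)),('jarg',s0,s,(230,278,258,320)),('timer',s0,s,(375,262,412,295)),('garlic',s0,s,(298,152,320,170)),('timer',t0,t,(238,278,272,310)),('garlic',t0,t,(440,212,468,232))):
  x0,y0,x1,y1=bx; A=a[y0:y1,x0:x1]; r=cv2.matchTemplate(b['color'][y0-8:y1+8,x0-8:x1+8],A,cv2.TM_CCOEFF_NORMED); _,v,_,l=cv2.minMaxLoc(r); print(n,round(v,3),(l[0]-8,l[1]-8))
E
```

```text
time: 39.28
position: [0.5965, 0.2777, 0.1855]
tool_rot: [-0.115, 0.993, -0.0, -0.002]
ft_force: [0.1, -0.1, -0.8]
grip_width: 0.0219
grip_force: 4.0
time: 40.28
position: [0.5325, 0.1045, 0.2995]
tool_rot: [-0.112, 0.994, -0.001, -0.001]
ft_force: [-0.8, 0.2, -0.5]
grip_width: 0.0353
grip_force: 0.0
[0.5325 0.1045 0.2995]
blue 159 [0.5646 0.2237 0.1516] [0.552 0.218 0.118] [0.577 0.228 0.179]
yel 251 [0.5903 0.2853 0.1499] [0.575 0.269 0.109] [0.604 0.291 0.184]
cover (2028, array([ 412.7, -276.8]), array([151.3,  78.3]), 86.68, np.float64(0.0905)) tab (90, array([ 388.2, -275.5]), array([11.9, 23. ]), 88.76, np.float64(0.1211))
jarw 0.999 (0, 0)
jarg 0.999 (0, 0)
timer 0.999 (0, 0)
garlic 0.745 (0, 0)
timer 1.0 (0, 0)
garlic 1.0 (0, 0)
```

```bash
python3 -m pendant '[{"jaw":0.4,"linear":[0,0,0],"twist":0},{"jaw":0.4,"linear":[0,0,0],"twist":0},{"jaw":0.4,"linear":[0,0,0],"twist":0},{"jaw":0.4,"linear":[0,0,0],"twist":0}]'
python3 - <<'E'
from h import *
s=shot('side');P=s['P'];hs=cv2.cvtColor(s['color'],cv2.COLOR_BGR2HSV)
m=(hs[...,0]>=18)&(hs[...,0]<=33)&(hs[...,1]>140)&(P[...,2]>.05)&(P[...,2]<.25)&(P[...,0]>.5)&(P[...,0]<.66)&(P[...,1]>.2)&(P[...,1]<.33)
print(P[m].mean(0).round(4),P[m].max(0).round(3)); print(robot.hand_in())
E
```

```text
time: 40.72
position: [0.5349, 0.1103, 0.2984]
tool_rot: [-0.115, 0.993, 0.0, 0.0]
ft_force: [-0.2, 0.2, 0.3]
grip_width: 0.0345
grip_force: 0.0
[0.5904 0.2852 0.1493] [0.604 0.291 0.182]
the job is handed in; nothing more can be done
None
```

The job is handed in at about 41 s. The radio, blue and yellow levers are on, red and green are off (no red probe was there), and the cover is shut. The blue and yellow probes stand needle down in the stand, the blue after one drop into the frying pan, and the jars, timer and garlic have not moved.

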